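Put a vial away in a sample box whose lid has a folding stay

TASK

Raise the lid of the sample box by its handle until its folding stay locks and holds it up by itself, pulling no harder than it takes to feel the stop, and stand the short wide black-capped vial upright inside, on the free floor at the front of the box. Then break the stay at its middle joint by the release grip and with it lower the lid gently, without letting it drop, until it is fully shut; let go, and leave everything else on the bench where it is.

Things in the scene. Friction and masses are not known exactly. Their poses are not given: they have to be found in the camera images.
- lid_hinge (a point): Middle of the lid's hinge line, along the rear top edge of the sample box, 89 mm above the bench. The box is a grey metal chest fixed to the bench, 130 mm deep (x), 150 mm wide (y), walls 6 mm, rim 85 mm above the bench, its outer back in line with the hinge. Frame: x from the box's front to its back, y to its left seen from the robot, z up; it does not turn with the lid
- lid_bar (a point): Middle of the lid's handle: a round bar parallel to the hinge and 166 mm from it, 12 mm diameter, with an 84 mm sleeve that turns freely, held before the lid's free edge by an arm at each end (94 mm clear between the arms, 29 mm between bar and lid edge). With the lid shut it is in front of the hinge, level with it. The lid is 8 mm thick and weighs about 0.4 kg; raising it takes up to 4 N
- lid (a joint): Lid angle, rad: 0 shut, growing as it rises. Its folding stay stops it somewhere between 1.33 and 1.50, as the stay is set. Only right at that stop does the stay fall past straight and lock; the lid then rests 0.03 lower. Before that, or once the stay is broken, a lid let go falls. The stop is felt: the pull at the bar rises by some 5 N within 5 mm, and 4 N is enough. Pulling on does harm
- lid_plate (a point): Point on the slotted plate at the lid's left edge, level with the lid, 75 mm from the hinge line and 86 mm left of the box's middle plane. In the plate's slot the pin of the stay's upper eye is clamped. Turns with the lid; with the lid shut its axes are as lid_hinge, so x runs along the lid to the hinge
- stay_eye (a point): Middle of the eye at the upper end of the stay, in a rubber bush on the pin clamped in the lid's plate, between 11 mm below and 9 mm above lid_plate along its z, as set. Pulling the raised lid on beyond its stop strains the bush: the eye shifts along lid_plate's +x by 0.6 mm at 4 N pull at the handle and by the allowed 1.4 mm at 7 to 9 N. Too little to see or read: feel the stop
- stay_pivot (a point): Point on the axis of the stay's lower pivot on the box's left (+y) side, 72 mm in front of the hinge line, 135 mm to the left of the box's middle plane, that is, opposite the middle of the release grip, which travels round it in a circle of 68 mm radius in the box's x-z plane. Its foot is clamped in a slot: 31 to 51 mm above the bench, different each time. Axes as lid_hinge
- stay_bar (a point): Middle of the stay's release grip: rubber sleeve, 14 mm diameter, 50 mm long, turning freely on the pin of the stay's middle joint, parallel to the hinge, 60 mm outside the lid's left edge. From stay_pivot: some 65 mm in front, 19 above with the lid shut; 29 to 39 behind, 61 to 55 above when locked. Drawn forward round its circle it breaks the stay (1 N) and lets the lid down, which pulls it on with up to 9 N
- vial_center (a point): Middle, half-way up, of the vial to put away: the short wide glass vial with the wide black cap, 32 mm across, 48 mm tall, standing on the bench to the right of the box. Its z axis is its own axis, up when it stands
- box_floor (a point): Point on the inner floor of the box in the free front part, 10 mm above the bench, 32 mm behind the inside of the front wall, midway between the side walls. Axes as lid_hinge (x to the back, y left). Free floor round it: 32 mm to the front, 50 mm to the back, 69 mm to each side. Three slim vials 52 mm tall stand along the back wall
- slim_vial: Bystander, to be left alone: slim vial with a narrow black cap, 25 mm across, 58 mm tall; not the one to put away; origin under its middle
- cream_jar: Bystander, to be left alone: jar with a white lid, 43 mm across, 58 mm tall; origin under its middle
- beaker: Bystander, to be left alone: small empty glass beaker, 72 mm across, 85 mm tall; origin under its middle
- bottle: Bystander, to be left alone: white plastic jar, 57 mm across, 98 mm tall; origin under its middle
- gel: Bystander, to be left alone: jar with a white lid, 50 mm across, 66 mm tall; origin under its middle
- roll: Bystander, to be left alone: roll of labels lying flat, 60 mm across, 22 mm tall; origin under its middle
- boat: Bystander, to be left alone: shallow white weighing boat, 67 mm square, 16 mm tall; origin under its middle
Not all that is in view belongs to the job. What is shaped like the part that bears vial_center but blue or turquoise is not meant.

How it is judged:
By the outcome, as a careful person would: the job done as asked, in the order asked, and still so for the second after the job is handed in, with the robot touching nothing.
It also fails if it takes over 72 s, if anything falls off the work surface, if the arm or the gripper's body presses on something with over 40 N, if the wrist force passes 120 N, or if a joint passes its speed limit or range.

ROBOT

A 6-joint arm with a two-finger parallel gripper is mounted at the origin on a cart in front of the work surface, level with it; the furniture and walls round the work are solid. World frame = base frame: x ahead of the robot, y to its left, z up, the work surface at z = 0. Lengths are in m, angles in rad, forces in N, time in s.
With the tool pointing down it reaches from about 0.275 to 0.85 m from the base axis. Payload 5.2 kg.
Tool frame: the origin (TCP) lies midway between the tips of the shut fingers; the grasp point (between the pads) lies 19 mm behind it; z points along the fingers, x is the direction in which the jaws open and shut, and the axes are right-handed (so a half turn about z gives the same grasp; the last joint's range is limited). The gripper opens to 85 mm and grips with 20 to 120 N. Pads are 22 mm wide; open, the fingers measure 114 mm over their backs; the gripper's body (76 mm by 85 mm) begins 54 mm behind the grasp point. The pads swing forward as they close: fully open they stand 13 mm farther back than shut.
Start: joints at [0.95, 0.259, 1.535, -0, 1.348, -0.203], TCP at [0.223, 0.503, 0.231] pointing down, gripper open.
Joint ranges: [-3.14, 3.14], [-0.91, 2.08], [0.19, 2.58], [-1.22, 4.36], [0.22, 2.71], [-3.12, 3.12]. Speed limits (rad/s): [2.57, 2.57, 3.14, 3.14, 3.14, 3.14].

INTERFACE

Orientations are given as a 3x3 rotation matrix whose columns are the frame's x, y, z axes.
In Python, from bench import arm gives the robot as it stands. The module is installed in compiled form; this text tells all that it offers.
- The arm moves only by the tool drive_tool, never from a script. Its argument "motion" is a list of rows, each an object of numbers: "x", "y", "z": the shift along the tool's x, y, z in mm; "ax", "ay", "az": the turn, a rotation vector about the tool's x, y, z in rad; "gripper": the opening, from -1 (shut) to 1 (fully open), so that 0 is half open. In form: [{"x": .., "y": .., "z": .., "ax": .., "ay": .., "az": .., "gripper": ..}, ...]. A call has exactly 8 rows; each row is the pose to reach, as a shift and turn from the pose commanded when the call began, along the tool's axes at that moment; what a row does not reach only later rows make up. A row lasts 1/8 s, in which the tool goes at most 62.5 mm and 10.7 degrees, less where a joint would pass 70% of its speed; a pose out of reach is approached as far as the arm can. A call with a gripper value outside its range is refused whole. The fingers move at their own pace and stop on an object; "newtons" is the grip in N (left out, the last holds). Time passes only in rows, so rows that repeat a pose let the fingers close, or fill a call up. It gives the time, the measured TCP pose, the force and the opening at its end, in the units of the state.
- arm.read_state(): the state, without advancing time (a new reading comes with each control period).
- arm.read_camera(name): name is "scene" or "top" or "wrist"; returns the picture (384x512x3 uint8, blue, green, red); there is no depth.
- arm.camera_model(name): a dict with "vertical_fov" (degrees; the focal length in pixels is half the picture's height over the tangent of half this angle, whatever the lens; pixels are square), "cx", "cy" (the principal point, pixels), "extrinsics" (4x4, takes a point from camera to world coordinates). Camera axes: x right, y down, z forward; pixel columns grow to the right and rows downward; lengths in m; the calibration is good to about 2 mm. A picture is of the moment at which its call begins: read the wrist's pose just before it. camera_model takes no time and is no camera call; for the wrist camera it gives the pose at the moment of the call.
- arm.sign_off(): hands the job in, once; it reports no verdict.
The state is a dict: "time": time; "qpos": joint angles; "joint_vel": joint speeds; "tau": joint torques, N m; "tcp_pos": TCP position; "ee_rot": TCP orientation; "ft_force": force on the tool from outside, world axes, zero at the start; "ft_torque": the same for the moment, N m; "width": finger opening in m.
Only numpy, scipy, OpenCV 4.12 (cv2) and the standard library are available. Lean on these libraries where they do the work, as an engineer would, in place of code of your own. Each camera call takes 0.05 s, during which the arm holds its last target. There are 200 camera calls.

## Working session

There is one attempt and no reset: what is moved stays moved. The work goes in short steps, Python scripts to look and compute and a tool call to move; the robot and the scene stay as the last step left them, time stands still between calls to the robot, and variables do not carry over. Pictures are saved under pics/ and viewed, about 8 in all and at most 12, crops included, and the job is handed in when it is done.

Besides the shell and the picture viewer there is one more tool, called as name([rows], argument=value, ...), one row to a line, values as JSON. drive_tool: Moves the arm, as the interface text tells. Its arguments: {"type":"object","properties":{"motion":{"type":"array"},"newtons":{"type":"number"}},"required":["motion"]}

```bash
mkdir -p pics
cat > h.py <<'E'
import numpy as np, cv2
from bench import arm
np.set_printoptions(precision=4,suppress=True)
def snap(name,fn,crop=None,scale=1):
    m=arm.camera_model(name); im=arm.read_camera(name)
    cv2.imwrite('pics/raw_'+fn,im)
    return m,im
def cam(m):
    f=192/np.tan(np.radians(m['vertical_fov'])/2); return f,m['cx'],m['cy'],np.array(m['extrinsics'])
def ray(m,u,v):
    f,cx,cy,E=cam(m); d=E[:3,:3]@np.array([(u-cx)/f,(v-cy)/f,1]); return E[:3,3],d
def atz(m,u,v,z):
    o,d=ray(m,u,v); return o+d*(z-o[2])/d[2]
def proj(m,p):
    f,cx,cy,E=cam(m); q=E[:3,:3].T@(np.array(p)-E[:3,3]); return np.array([cx+f*q[0]/q[2],cy+f*q[1]/q[2]])
E
python3 - <<'E'
from h import *
import json
s=arm.read_state(); print({k:np.round(v,4).tolist() for k,v in s.items()})
for n in ('scene','top'):
    m,im=snap(n,n+'0.png'); print(n,m)
    cv2.imwrite(f'pics/{n}0.png',cv2.resize(im,(800,600),interpolation=cv2.INTER_CUBIC))
E
```

```text
{'time': 0.0, 'qpos': [0.9502, 0.2594, 1.5361, -0.0, 1.348, -0.2028], 'joint_vel': [-0.0006, 0.0025, -0.0011, 0.0015, -0.0012, 0.0003], 'tau': [-0.0014, -44.6028, -29.0571, -0.0001, 0.0117, 0.0], 'tcp_pos': [0.2229, 0.5023, 0.2305], 'ee_rot': [[0.4058, 0.914, -0.001], [0.914, -0.4058, -0.0015], [-0.0018, -0.0003, -1.0]], 'ft_force': [0.4167, -0.0351, 0.8797], 'ft_torque': [-0.0157, 0.0555, 0.0052], 'width': 0.0853}
scene {'vertical_fov': 50.787166787203816, 'cx': 257.1010481529226, 'cy': 191.48196364023332, 'extrinsics': array([[ 0.5976, -0.5465,  0.5867, -0.2613],
       [-0.8017, -0.4196,  0.4258, -0.6494],
       [ 0.0135, -0.7248, -0.6888,  1.0066],
       [ 0.    ,  0.    ,  0.    ,  1.    ]])}
top {'vertical_fov': 47.38983739367738, 'cx': 249.4725710438376, 'cy': 188.88305194196133, 'extrinsics': array([[-0.3045, -0.8386,  0.4517, -0.2864],
       [-0.9525,  0.2716, -0.1378,  0.1472],
       [-0.0071, -0.4722, -0.8815,  1.6699],
       [ 0.    ,  0.    ,  0.    ,  1.    ]])}
```

View pics/top0.png

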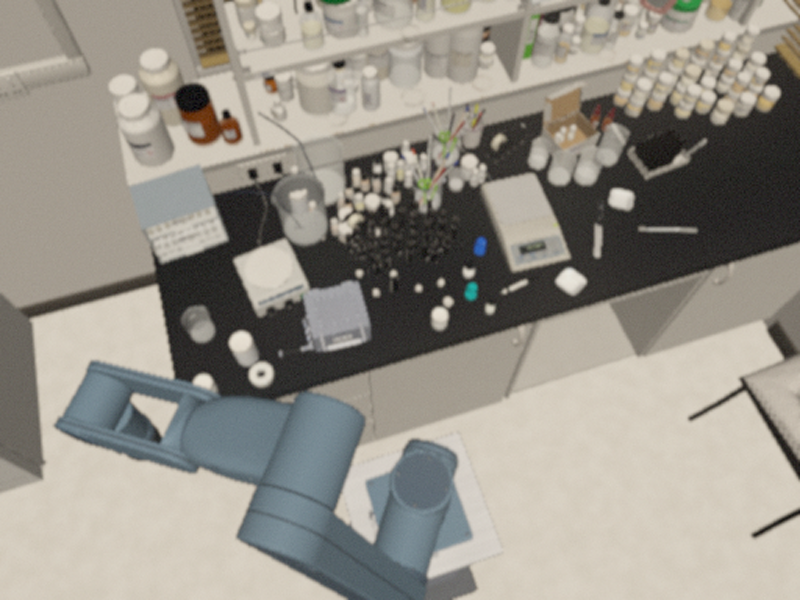

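View pics/scene0.png

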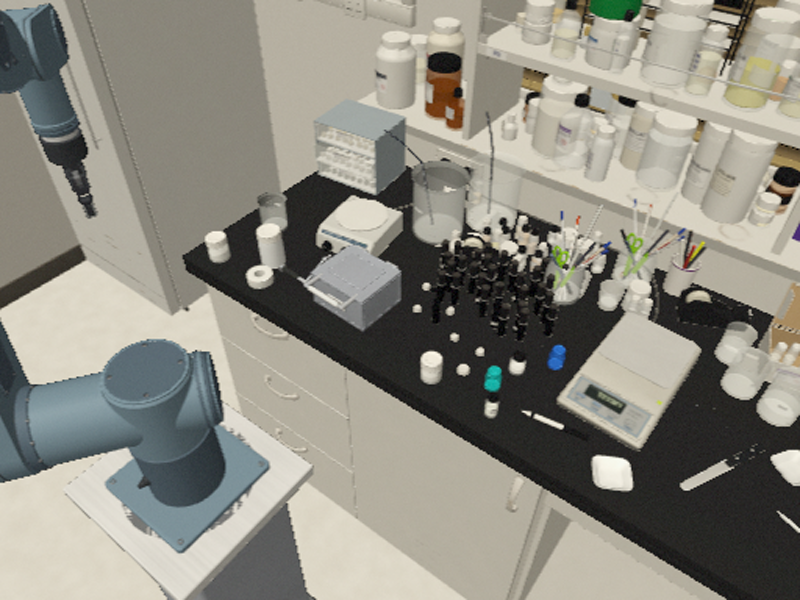

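Run:
```python
from h import *
a=cv2.imread('pics/raw_scene0.png')[140:290,170:370]
cv2.imwrite('pics/sc1.png',cv2.resize(a,(800,600),interpolation=cv2.INTER_CUBIC))
b=cv2.imread('pics/raw_top0.png')[140:260,170:330]
cv2.imwrite('pics/tc1.png',cv2.resize(b,(800,600),interpolation=cv2.INTER_CUBIC))
```

```text
(no output)
```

View pics/sc1.png

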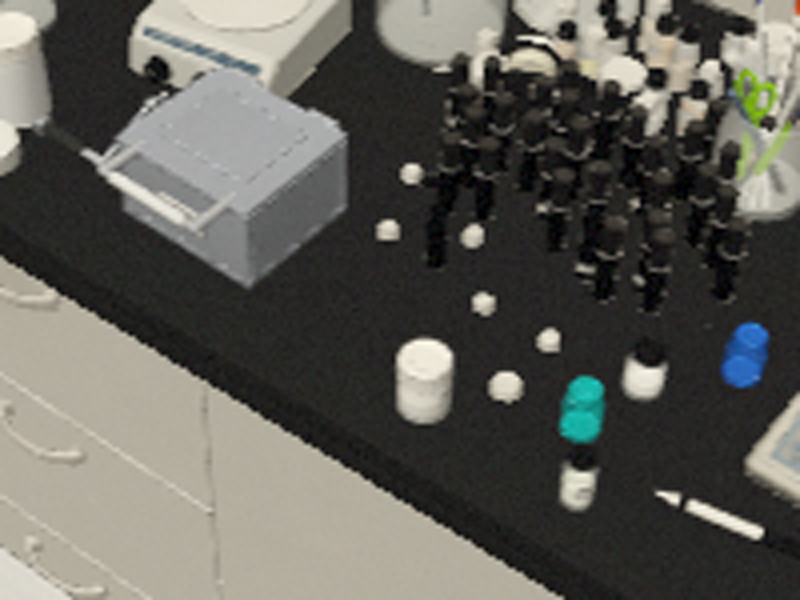

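View pics/tc1.png

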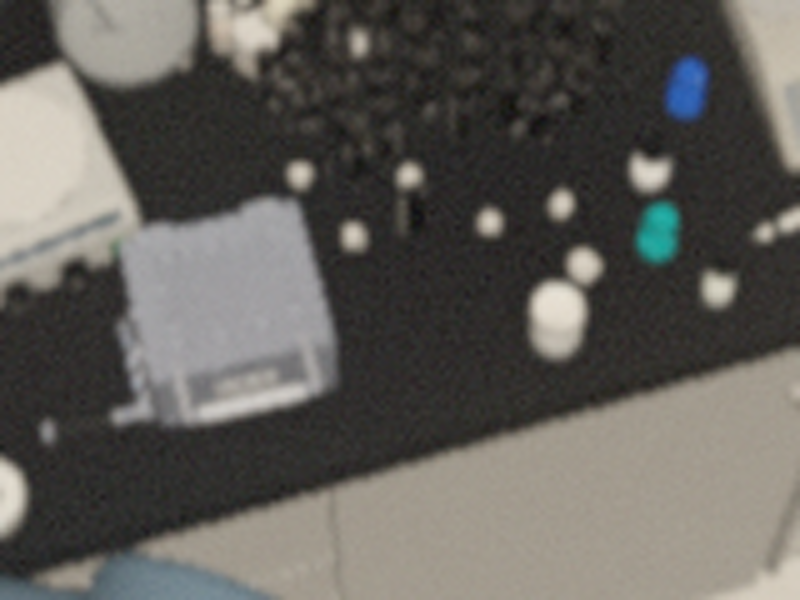

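```bash
cat >> h.py <<'E'
def tri(obs):
    A=np.zeros((3,3));b=np.zeros(3)
    for m,u,v in obs:
        o,d=ray(m,u,v); d=d/np.linalg.norm(d); P=np.eye(3)-np.outer(d,d); A+=P; b+=P@o
    x=np.linalg.solve(A,b); return x,[np.round(proj(m,x)-[u,v],2) for m,u,v in obs]
E
python3 - <<'E'
from h import *
S=arm.camera_model('scene');T=arm.camera_model('top')
s=lambda u,v:(S,170+(u+.5)/4-.5,140+(v+.5)/4-.5)
t=lambda u,v:(T,170+(u+.5)/5-.5,140+(v+.5)/5-.5)
def show(n,*o,z=None):
    if len(o)>1: print(n,*tri(o))
    if z is not None:
        for q in o: print('   ',n,'atz',atz(*q,z))
show('sleeveL',s(110,178),t(197,412),z=.089)
show('sleeveR',s(184,220),t(309,391),z=.089)
show('lid backL',t(120,240),z=.089) 
show('lid backR',t(298,200),z=.089)
show('lid backRs',s(345,132),z=.089)
show('frontR bottom',s(250,285),z=0)
show('backR bottom',s(345,210),z=0)
show('gripend',s(45,125),t(47,432))
show('gripin',s(85,150),t(112,416))
show('vial bottom',s(643,394),z=0.0)
show('vial cap',s(650,350),t(650,145),z=.048)
show('vial mid',s(645,372),t(650,165),z=.024)
E
```

```text
sleeveL [0.4289 0.0978 0.0898] [array([ 0.56, -0.46]), array([-0.02,  0.61])]
    sleeveL atz [0.4267 0.0984 0.089 ]
    sleeveL atz [0.4318 0.097  0.089 ]
sleeveR [0.4177 0.0085 0.0995] [array([-0.1 ,  0.08]), array([ 0. , -0.1])]
    sleeveR atz [0.426  0.0161 0.089 ]
    sleeveR atz [0.422  0.0078 0.089 ]
    lid backL atz [0.6002 0.1168 0.089 ]
    lid backR atz [ 0.5912 -0.0332  0.089 ]
    lid backRs atz [ 0.5938 -0.0222  0.089 ]
    frontR bottom atz [ 0.4663 -0.017   0.    ]
    backR bottom atz [ 0.5908 -0.0258  0.    ]
gripend [0.4643 0.2149 0.061 ] [array([ 0.06, -0.05]), array([-0.  ,  0.07])]
gripin [0.4607 0.1621 0.0625] [array([ 0.14, -0.12]), array([-0.01,  0.16])]
    vial bottom atz [ 0.5649 -0.3459  0.    ]
vial cap [ 0.5727 -0.3421  0.0451] [array([ 0.35, -0.26]), array([-0.05,  0.32])]
    vial cap atz [ 0.5686 -0.3426  0.048 ]
    vial cap atz [ 0.5726 -0.342   0.048 ]
vial mid [ 0.5675 -0.3426  0.0223] [array([-0.05,  0.04]), array([ 0.01, -0.05])]
    vial mid atz [ 0.5663 -0.3432  0.024 ]
    vial mid atz [ 0.5664 -0.342   0.024 ]
```

drive_tool([
  {"x": -36,"y": 43,"z": -20,"az": 0.15},
  {"x": -72,"y": 86,"z": -20,"az": 0.3},
  {"x": -108,"y": 129,"z": -20,"az": 0.45},
  {"x": -144,"y": 172,"z": -20,"az": 0.6},
  {"x": -180,"y": 215,"z": -20,"az": 0.76},
  {"x": -216,"y": 258,"z": -20,"az": 0.92},
  {"x": -252,"y": 300,"z": -20,"az": 1.07},
  {"x": -288,"y": 343,"z": -20,"az": 1.22},
])

```text
schema error: expected keys x, y, z, ax, ay, az, gripper
```

Run:
```python
from h import *
s=arm.read_state(); print(s['time'],s['tcp_pos'],s['ee_rot'],s['ft_force'],s['joint_vel'])
m,im=snap('wrist','w1.png'); print(m)
np.save('w1.npy',m['extrinsics'])
cv2.imwrite('pics/w1.png',cv2.resize(im,(800,600),interpolation=cv2.INTER_CUBIC))
```

```text
0.1 [0.2229 0.5023 0.2306] [[ 0.4057  0.914  -0.001 ]
 [ 0.914  -0.4057 -0.0014]
 [-0.0017 -0.0003 -1.    ]] [-0.3643 -0.8445 -0.537 ] [-0.0008 -0.0026 -0.0015  0.0008  0.0018  0.0004]
{'vertical_fov': 71.95189947865805, 'cx': 256.2444218734519, 'cy': 194.12012776377523, 'extrinsics': array([[ 0.4061,  0.8656,  0.2932,  0.1462],
       [ 0.9138, -0.3838, -0.1327,  0.5367],
       [-0.0024,  0.3218, -0.9468,  0.3713],
       [ 0.    ,  0.    ,  0.    ,  1.    ]])}
```

View pics/w1.png

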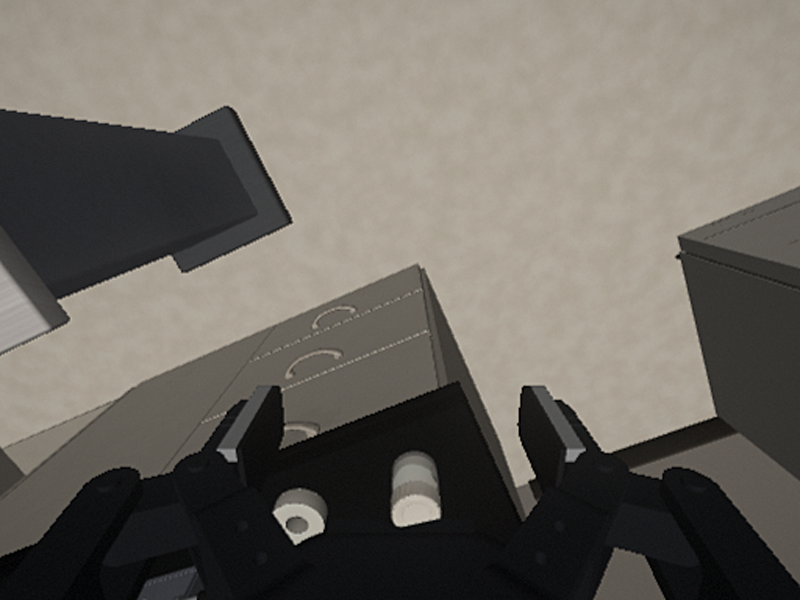

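drive_tool([
  {"x": -36,"y": 43,"z": -20,"ax": 0,"ay": 0,"az": 0.15,"gripper": 1},
  {"x": -72,"y": 86,"z": -20,"ax": 0,"ay": 0,"az": 0.3,"gripper": 1},
  {"x": -108,"y": 129,"z": -20,"ax": 0,"ay": 0,"az": 0.45,"gripper": 0.5},
  {"x": -144,"y": 172,"z": -20,"ax": 0,"ay": 0,"az": 0.6,"gripper": 0},
  {"x": -180,"y": 215,"z": -20,"ax": 0,"ay": 0,"az": 0.76,"gripper": -0.4},
  {"x": -216,"y": 258,"z": -20,"ax": 0,"ay": 0,"az": 0.92,"gripper": -0.4},
  {"x": -252,"y": 300,"z": -20,"ax": 0,"ay": 0,"az": 1.07,"gripper": -0.4},
  {"x": -288,"y": 343,"z": -20,"ax": 0,"ay": 0,"az": 1.22,"gripper": -0.4},
], newtons=20)

```text
time: 1.15
tcp_pos: [0.4201, 0.0986, 0.2513]
ee_rot: [[0.997, -0.072, 0.0], [-0.072, -0.997, 0.0], [0.0, -0.0, -1.0]]
ft_force: [1.2, 0.2, 0.7]
width: 0.0256
```

Run:
```python
from h import *
s=arm.read_state(); print(s['time'],s['tcp_pos'],s['ee_rot'],s['ft_force'],s['width'],s['joint_vel'])
m,im=snap('wrist','w2.png'); print(m)
np.save('w2.npy',m['extrinsics'])
cv2.imwrite('pics/w2.png',cv2.resize(im,(800,600),interpolation=cv2.INTER_CUBIC))
```

```text
1.15 [0.4201 0.0986 0.2513] [[ 0.9974 -0.072   0.0002]
 [-0.072  -0.9974  0.0002]
 [ 0.0002 -0.0002 -1.    ]] [1.2208 0.1784 0.7041] 0.025570248083612836 [-0.9911  0.1466 -0.1509  0.0015 -0.0025  0.2062]
{'vertical_fov': 71.95189947865805, 'cx': 256.2444218734519, 'cy': 194.12012776377523, 'extrinsics': array([[ 0.9974, -0.068 , -0.0246,  0.4255],
       [-0.0723, -0.9438, -0.3225,  0.1821],
       [-0.0013,  0.3234, -0.9462,  0.392 ],
       [ 0.    ,  0.    ,  0.    ,  1.    ]])}
```

View pics/w2.png

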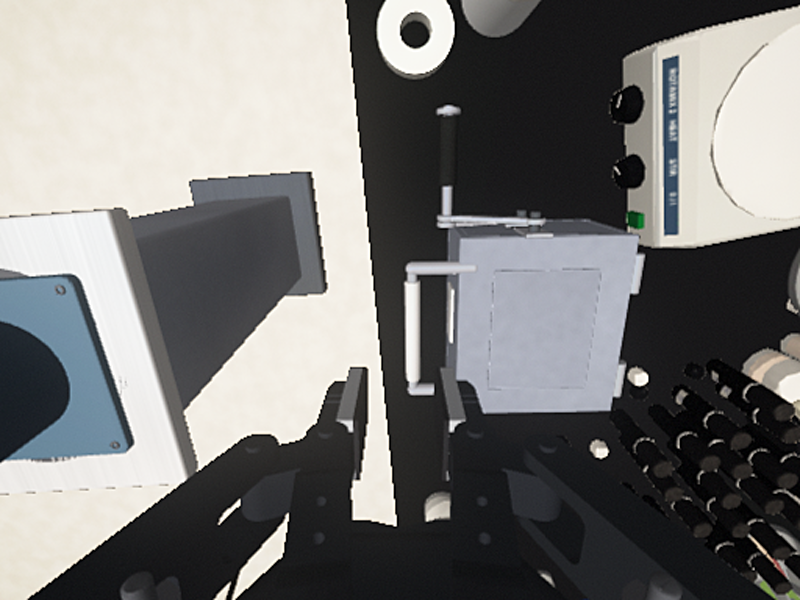

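Run:
```python
from h import *
m=arm.camera_model('wrist'); m['extrinsics']=np.load('w2.npy')
w=lambda u,v:(m,(u+.5)/1.5625-.5,(v+.5)/1.5625-.5)
S=arm.camera_model('scene');T=arm.camera_model('top')
s=lambda u,v:(S,170+(u+.5)/4-.5,140+(v+.5)/4-.5)
t=lambda u,v:(T,170+(u+.5)/5-.5,140+(v+.5)/5-.5)
P={}
for n,u,v,z in [('sl',413,281,.089),('sr',414,383,.089),('lidBL',637,238,.093),('lidBR',612,411,.093),('lidFL',461,240,.093),('lidFR',457,412,.093),
 ('gripO',450.5,118,.062),('gripI',447,186,.062)]:
    P[n]=atz(*w(u,v),z); print(n,P[n])
d=P['sl']-P['sr']; print('yaw sleeve',np.arctan2(-d[0],d[1]),np.linalg.norm(d))
d=P['lidBL']-P['lidBR']; print('yaw back',np.arctan2(-d[0],d[1]),np.linalg.norm(d))
d=P['lidFL']-P['lidFR']; print('yaw front',np.arctan2(-d[0],d[1]),np.linalg.norm(d))
d=P['lidBR']-P['lidFR']; print('yaw side',np.arctan2(d[1],d[0]),np.linalg.norm(d))
print('bar mid',(P['sl']+P['sr'])/2)
print(tri([w(450.5,118),s(45,125),t(47,432)]))
print(tri([w(447,186),s(85,150),t(112,416)]))
print('roll',atz(*w(415,30),.022))
```

```text
sl [0.4283 0.0962 0.089 ]
sr [0.4236 0.0086 0.089 ]
lidBL [0.5922 0.118  0.093 ]
lidBR [ 0.5876 -0.0275  0.093 ]
lidFL [0.4649 0.1257 0.093 ]
lidFR [ 0.4579 -0.0192  0.093 ]
gripO [0.4636 0.2101 0.062 ]
gripI [0.4593 0.1623 0.062 ]
yaw sleeve -0.05326131987211864 0.0877718709963694
yaw back -0.0316171239935705 0.14554199410522126
yaw front -0.04831587496837617 0.14506513017422704
yaw side -0.06399310304139103 0.12991173708650164
bar mid [0.4259 0.0524 0.089 ]
(array([0.4632, 0.2126, 0.063 ]), [array([-0.36, -2.52]), array([ 0.24, -0.06]), array([ 0.55, -0.05])])
(array([0.46  , 0.1621, 0.0632]), [array([0.63, 0.26]), array([-0.01, -0.13]), array([0.04, 0.26])])
roll [0.443  0.2777 0.022 ]
```

drive_tool([
  {"x": 3,"y": 15,"z": 30,"ax": 0,"ay": 0,"az": -0.015,"gripper": -0.53},
  {"x": 6,"y": 30,"z": 70,"ax": 0,"ay": 0,"az": -0.015,"gripper": -0.53},
  {"x": 9,"y": 45,"z": 100,"ax": 0,"ay": 0,"az": -0.015,"gripper": -0.53},
  {"x": 9,"y": 46,"z": 115,"ax": 0,"ay": 0,"az": -0.015,"gripper": -0.53},
  {"x": 9,"y": 46,"z": 120,"ax": 0,"ay": 0,"az": -0.015,"gripper": -0.53},
  {"x": 9,"y": 46,"z": 120,"ax": 0,"ay": 0,"az": -0.015,"gripper": -0.53},
  {"x": 9,"y": 46,"z": 120,"ax": 0,"ay": 0,"az": -0.015,"gripper": -0.53},
  {"x": 9,"y": 46,"z": 120,"ax": 0,"ay": 0,"az": -0.015,"gripper": -0.53},
])

```text
time: 2.2
tcp_pos: [0.4261, 0.054, 0.132]
ee_rot: [[0.999, -0.052, 0.001], [-0.052, -0.999, -0.0], [0.001, 0.0, -1.0]]
ft_force: [0.3, 0.5, -0.7]
width: 0.0202
```

Run:
```python
from h import *
s=arm.read_state(); print(s['time'],s['tcp_pos'],s['ee_rot'],s['ft_force'],s['width'],s['joint_vel'])
m,im=snap('wrist','w3.png'); print(m)
np.save('w3.npy',m['extrinsics'])
cv2.imwrite('pics/w3.png',cv2.resize(im[150:384,150:462],(800,600),interpolation=cv2.INTER_CUBIC))
```

```text
2.2 [0.4261 0.054  0.132 ] [[ 0.9987 -0.0515  0.0015]
 [-0.0515 -0.9987 -0.0002]
 [ 0.0015  0.0001 -1.    ]] [ 0.3003  0.5211 -0.6991] 0.020183145223962348 [-0.003   0.0021  0.0056 -0.0003 -0.0025 -0.0018]
{'vertical_fov': 71.95189947865805, 'cx': 256.2444218734519, 'cy': 194.12012776377523, 'extrinsics': array([[ 0.9987, -0.049 , -0.0169,  0.4296],
       [-0.0518, -0.9449, -0.3233,  0.1376],
       [-0.0001,  0.3237, -0.9462,  0.2727],
       [ 0.    ,  0.    ,  0.    ,  1.    ]])}
```

View pics/w3.png

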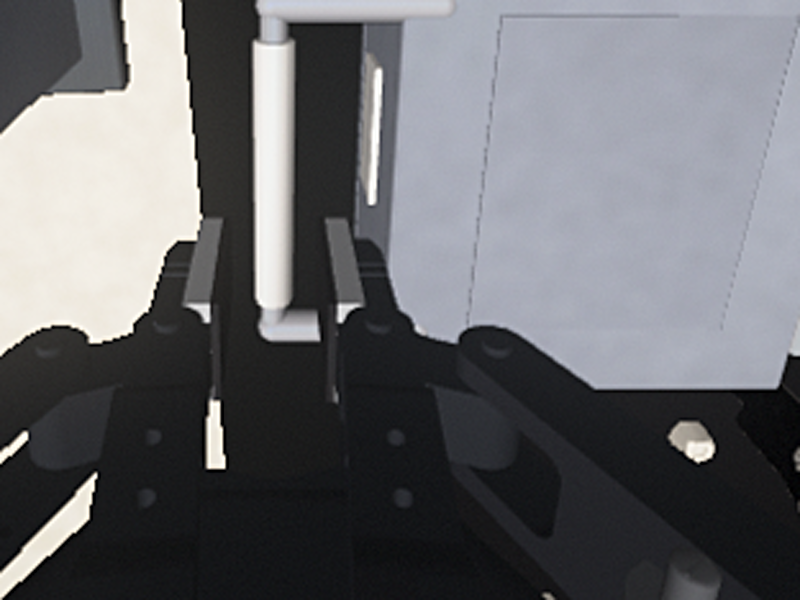

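drive_tool([
  {"x": -1,"y": 0,"z": 15,"ax": 0,"ay": 0,"az": 0,"gripper": -0.53},
  {"x": -1,"y": 0,"z": 32,"ax": 0,"ay": 0,"az": 0,"gripper": -0.53},
  {"x": -1,"y": 0,"z": 46,"ax": 0,"ay": 0,"az": 0,"gripper": -0.53},
  {"x": -1,"y": 0,"z": 55,"ax": 0,"ay": 0,"az": 0,"gripper": -0.53},
  {"x": -1,"y": 0,"z": 56,"ax": 0,"ay": 0,"az": 0,"gripper": -0.53},
  {"x": -1,"y": 0,"z": 56,"ax": 0,"ay": 0,"az": 0,"gripper": -0.9},
  {"x": -1,"y": 0,"z": 56,"ax": 0,"ay": 0,"az": 0,"gripper": -0.9},
  {"x": -1,"y": 0,"z": 56,"ax": 0,"ay": 0,"az": 0,"gripper": -0.9},
], newtons=25)

```text
time: 3.25
tcp_pos: [0.4263, 0.0537, 0.076]
ee_rot: [[0.999, -0.052, 0.003], [-0.052, -0.999, -0.0], [0.003, 0.0, -1.0]]
ft_force: [6.8, 0.6, -1.5]
width: 0.0109
```

Run:
```python
from h import *
s=arm.read_state(); print(s['time'],s['tcp_pos'],s['ee_rot'],s['ft_force'],s['width'])
```

```text
3.25 [0.4263 0.0537 0.076 ] [[ 0.9986 -0.0522  0.0034]
 [-0.0522 -0.9986 -0.0002]
 [ 0.0034  0.     -1.    ]] [ 6.8087  0.6066 -1.5154] 0.010898226863193453
```

drive_tool([
  {"x": 1.5,"y": 0,"z": -8.3,"ax": 0,"ay": 0,"az": 0,"gripper": -0.9},
  {"x": 2.3,"y": 0,"z": -16.6,"ax": 0,"ay": 0,"az": 0,"gripper": -0.9},
  {"x": 3.9,"y": 0,"z": -28.1,"ax": 0,"ay": 0,"az": 0,"gripper": -0.9},
  {"x": 6.3,"y": 0,"z": -39.5,"ax": 0,"ay": 0,"az": 0,"gripper": -0.9},
  {"x": 9.4,"y": 0,"z": -50.6,"ax": 0,"ay": 0,"az": 0,"gripper": -0.9},
  {"x": 13.3,"y": 0,"z": -61.6,"ax": 0,"ay": 0,"az": 0,"gripper": -0.9},
  {"x": 17.3,"y": 0,"z": -70.7,"ax": 0,"ay": 0,"az": 0,"gripper": -0.9},
  {"x": 20.2,"y": 0,"z": -76.7,"ax": 0,"ay": 0,"az": 0,"gripper": -0.9},
])

```text
time: 4.25
tcp_pos: [0.445, 0.0528, 0.1524]
ee_rot: [[0.999, -0.052, -0.0], [-0.052, -0.999, 0.0], [-0.0, 0.0, -1.0]]
ft_force: [3.7, 0.2, -5.4]
width: 0.0113
```

Run:
```python
from h import *
s=arm.read_state(); print(s['time'],s['tcp_pos'],s['ee_rot'],s['ft_force'],s['width'])
d=s['tcp_pos']-np.array([.4263,.0537,.076]); print(d, np.hypot(166-1e3*np.hypot(d[0],0),1e3*d[2]))
```

```text
4.25 [0.445  0.0528 0.1524] [[ 0.9987 -0.0519 -0.0003]
 [-0.0519 -0.9987  0.    ]
 [-0.0003  0.     -1.    ]] [ 3.687   0.1994 -5.4156] 0.011341838636923984
[ 0.0187 -0.0009  0.0764] 165.97695582417202
```

drive_tool([
  {"x": 7.4,"y": 0,"z": -11.2,"ax": 0,"ay": 0,"az": 0,"gripper": -0.9},
  {"x": 15.1,"y": 0,"z": -22.1,"ax": 0,"ay": 0,"az": 0,"gripper": -0.9},
  {"x": 23.4,"y": 0,"z": -32.4,"ax": 0,"ay": 0,"az": 0,"gripper": -0.9},
  {"x": 32.6,"y": 0,"z": -42,"ax": 0,"ay": 0,"az": 0,"gripper": -0.9},
  {"x": 42.5,"y": 0,"z": -50.9,"ax": 0,"ay": 0,"az": 0,"gripper": -0.9},
  {"x": 53,"y": 0,"z": -58.9,"ax": 0,"ay": 0,"az": 0,"gripper": -0.9},
  {"x": 62.8,"y": 0,"z": -65.3,"ax": 0,"ay": 0,"az": 0,"gripper": -0.9},
  {"x": 70,"y": 0,"z": -69.4,"ax": 0,"ay": 0,"az": 0,"gripper": -0.9},
])

```text
time: 5.25
tcp_pos: [0.5156, 0.0491, 0.2229]
ee_rot: [[0.999, -0.052, 0.001], [-0.052, -0.999, -0.0], [0.001, 0.0, -1.0]]
ft_force: [-3.7, -0.4, 4.6]
width: 0.0107
```

```bash
cat >> h.py <<'E'
def lid(tag=''):
    s=arm.read_state(); d=s['tcp_pos']-np.array([.4263,.0537,.076]); X=np.array([.9986,-.052,0])
    bx=166-1e3*d@X; bz=1e3*d[2]; th=np.arctan2(bz,bx); f=s['ft_force']; fx=f@X
    print('t',round(s['time'],2),'r',round(np.hypot(bx,bz),2),'th',round(th,4),'f',np.round(f,2),'tang',round(fx*np.sin(th)+f[2]*np.cos(th),2),'rad',round(-fx*np.cos(th)+f[2]*np.sin(th),2),'w',round(s['width'],4),'p',s['tcp_pos'],'v',np.abs(s['joint_vel']).max().round(3))
E
python3 -c "
from h import *
lid()"
```

```text
t 5.25 r 165.67 th 1.09 f [-3.71 -0.39  4.62] tang -1.13 rad 5.8 w 0.0107 p [0.5156 0.0491 0.2229] v 0.174
```

drive_tool([
  {"x": 7,"y": 0,"z": -4.6,"ax": 0,"ay": 0,"az": 0,"gripper": -0.9},
  {"x": 14.6,"y": 0,"z": -8,"ax": 0,"ay": 0,"az": 0,"gripper": -0.9},
  {"x": 22.4,"y": 0,"z": -10.9,"ax": 0,"ay": 0,"az": 0,"gripper": -0.9},
  {"x": 28.6,"y": 0,"z": -13,"ax": 0,"ay": 0,"az": 0,"gripper": -0.9},
  {"x": 32,"y": 0,"z": -14,"ax": 0,"ay": 0,"az": 0,"gripper": -0.9},
  {"x": 33.4,"y": 0,"z": -14.4,"ax": 0,"ay": 0,"az": 0,"gripper": -0.9},
  {"x": 33.4,"y": 0,"z": -14.4,"ax": 0,"ay": 0,"az": 0,"gripper": -0.9},
  {"x": 33.4,"y": 0,"z": -14.4,"ax": 0,"ay": 0,"az": 0,"gripper": -0.9},
])

```text
time: 6.25
tcp_pos: [0.548, 0.0474, 0.2357]
ee_rot: [[0.999, -0.052, -0.0], [-0.052, -0.999, -0.0], [-0.0, 0.0, -1.0]]
ft_force: [0.3, -0.2, 1.3]
width: 0.0106
```

```bash
python3 -c "
from h import *
lid()"
```

```text
t 6.25 r 165.74 th 1.301 f [ 0.34 -0.22  1.3 ] tang 0.69 rad 1.16 w 0.0106 p [0.548  0.0474 0.2357] v 0.001
```

drive_tool([
  {"x": 1,"y": 0,"z": -0.3,"ax": 0,"ay": 0,"az": 0,"gripper": -0.9},
  {"x": 2,"y": 0,"z": -0.5,"ax": 0,"ay": 0,"az": 0,"gripper": -0.9},
  {"x": 3,"y": 0,"z": -0.8,"ax": 0,"ay": 0,"az": 0,"gripper": -0.9},
  {"x": 3.9,"y": 0,"z": -1,"ax": 0,"ay": 0,"az": 0,"gripper": -0.9},
  {"x": 3.9,"y": 0,"z": -1,"ax": 0,"ay": 0,"az": 0,"gripper": -0.9},
  {"x": 3.9,"y": 0,"z": -1,"ax": 0,"ay": 0,"az": 0,"gripper": -0.9},
  {"x": 3.9,"y": 0,"z": -1,"ax": 0,"ay": 0,"az": 0,"gripper": -0.9},
  {"x": 3.9,"y": 0,"z": -1,"ax": 0,"ay": 0,"az": 0,"gripper": -0.9},
])

```text
time: 7.25
tcp_pos: [0.552, 0.0472, 0.2368]
ee_rot: [[0.999, -0.052, 0.0], [-0.052, -0.999, -0.0], [0.0, 0.0, -1.0]]
ft_force: [-1.0, -0.8, 0.3]
width: 0.0107
```

```bash
cat >> h.py <<'E'
def avg(n=4):
    F=[arm.read_state()['ft_force']]
    for i in range(n): arm.read_camera('top'); F.append(arm.read_state()['ft_force'])
    print('avg f',np.mean(F,0),'sd',np.std(F,0)); lid()
E
python3 -c "
from h import *
avg()"
```

```text
avg f [-0.34   -0.0923  0.0733] sd [0.3711 0.5153 0.3314]
t 7.45 r 165.75 th 1.3263 f [ 0.04 -0.23 -0.36] tang -0.04 rad -0.36 w 0.011 p [0.552  0.0472 0.2368] v 0.002
```

drive_tool([
  {"x": 1,"y": 0,"z": -0.2,"ax": 0,"ay": 0,"az": 0,"gripper": -0.9},
  {"x": 2,"y": 0,"z": -0.4,"ax": 0,"ay": 0,"az": 0,"gripper": -0.9},
  {"x": 2.5,"y": 0,"z": -0.6,"ax": 0,"ay": 0,"az": 0,"gripper": -0.9},
  {"x": 3,"y": 0,"z": -0.7,"ax": 0,"ay": 0,"az": 0,"gripper": -0.9},
  {"x": 3,"y": 0,"z": -0.7,"ax": 0,"ay": 0,"az": 0,"gripper": -0.9},
  {"x": 3,"y": 0,"z": -0.7,"ax": 0,"ay": 0,"az": 0,"gripper": -0.9},
  {"x": 3,"y": 0,"z": -0.7,"ax": 0,"ay": 0,"az": 0,"gripper": -0.9},
  {"x": 3,"y": 0,"z": -0.7,"ax": 0,"ay": 0,"az": 0,"gripper": -0.9},
])

```text
time: 8.45
tcp_pos: [0.555, 0.0471, 0.2375]
ee_rot: [[0.999, -0.052, 0.0], [-0.052, -0.999, -0.0], [0.0, 0.0, -1.0]]
ft_force: [-0.4, -0.5, -0.3]
width: 0.0108
```

```bash
python3 -c "
from h import *
avg()"
```

```text
avg f [-0.1985 -0.479   0.2533] sd [0.3538 0.3886 0.4914]
t 8.65 r 165.72 th 1.3448 f [-0.35  0.1   0.18] tang -0.31 rad 0.25 w 0.011 p [0.555  0.0471 0.2375] v 0.001
```

drive_tool([
  {"x": 1,"y": 0,"z": -0.2,"ax": 0,"ay": 0,"az": 0,"gripper": -0.9},
  {"x": 2,"y": 0,"z": -0.4,"ax": 0,"ay": 0,"az": 0,"gripper": -0.9},
  {"x": 2.5,"y": 0,"z": -0.6,"ax": 0,"ay": 0,"az": 0,"gripper": -0.9},
  {"x": 3,"y": 0,"z": -0.6,"ax": 0,"ay": 0,"az": 0,"gripper": -0.9},
  {"x": 3,"y": 0,"z": -0.6,"ax": 0,"ay": 0,"az": 0,"gripper": -0.9},
  {"x": 3,"y": 0,"z": -0.6,"ax": 0,"ay": 0,"az": 0,"gripper": -0.9},
  {"x": 3,"y": 0,"z": -0.6,"ax": 0,"ay": 0,"az": 0,"gripper": -0.9},
  {"x": 3,"y": 0,"z": -0.6,"ax": 0,"ay": 0,"az": 0,"gripper": -0.9},
])

```text
time: 9.65
tcp_pos: [0.558, 0.0469, 0.2382]
ee_rot: [[0.999, -0.052, 0.0], [-0.052, -0.999, -0.0], [0.0, 0.0, -1.0]]
ft_force: [0.1, -0.0, 2.4]
width: 0.0111
```

```bash
python3 -c "
from h import *
avg()"
```

```text
avg f [-0.1451  0.1706  1.4543] sd [0.2849 0.5649 0.5389]
t 9.85 r 165.73 th 1.3636 f [-0.39  0.2   1.49] tang -0.08 rad 1.54 w 0.0106 p [0.558  0.0469 0.2382] v 0.001
```

drive_tool([
  {"x": 1,"y": 0,"z": -0.2,"ax": 0,"ay": 0,"az": 0,"gripper": -0.9},
  {"x": 2,"y": 0,"z": -0.4,"ax": 0,"ay": 0,"az": 0,"gripper": -0.9},
  {"x": 2.5,"y": 0,"z": -0.6,"ax": 0,"ay": 0,"az": 0,"gripper": -0.9},
  {"x": 3,"y": 0,"z": -0.7,"ax": 0,"ay": 0,"az": 0,"gripper": -0.9},
  {"x": 3,"y": 0,"z": -0.7,"ax": 0,"ay": 0,"az": 0,"gripper": -0.9},
  {"x": 3,"y": 0,"z": -0.7,"ax": 0,"ay": 0,"az": 0,"gripper": -0.9},
  {"x": 3,"y": 0,"z": -0.7,"ax": 0,"ay": 0,"az": 0,"gripper": -0.9},
  {"x": 3,"y": 0,"z": -0.7,"ax": 0,"ay": 0,"az": 0,"gripper": -0.9},
])

```text
time: 10.85
tcp_pos: [0.561, 0.0468, 0.2388]
ee_rot: [[0.999, -0.052, 0.0], [-0.052, -0.999, -0.0], [0.0, 0.0, -1.0]]
ft_force: [0.6, -0.1, 1.5]
width: 0.0111
```

```bash
python3 -c "
from h import *
avg()"
```

```text
avg f [ 0.401  -0.235   0.7306] sd [0.3997 0.2055 0.5175]
t 11.05 r 165.69 th 1.3817 f [ 0.   -0.48  1.14] tang 0.24 rad 1.11 w 0.011 p [0.561  0.0468 0.2387] v 0.002
```

drive_tool([
  {"x": 1,"y": 0,"z": -0.2,"ax": 0,"ay": 0,"az": 0,"gripper": -0.9},
  {"x": 2,"y": 0,"z": -0.4,"ax": 0,"ay": 0,"az": 0,"gripper": -0.9},
  {"x": 2.5,"y": 0,"z": -0.5,"ax": 0,"ay": 0,"az": 0,"gripper": -0.9},
  {"x": 3,"y": 0,"z": -0.6,"ax": 0,"ay": 0,"az": 0,"gripper": -0.9},
  {"x": 3,"y": 0,"z": -0.6,"ax": 0,"ay": 0,"az": 0,"gripper": -0.9},
  {"x": 3,"y": 0,"z": -0.6,"ax": 0,"ay": 0,"az": 0,"gripper": -0.9},
  {"x": 3,"y": 0,"z": -0.6,"ax": 0,"ay": 0,"az": 0,"gripper": -0.9},
  {"x": 3,"y": 0,"z": -0.6,"ax": 0,"ay": 0,"az": 0,"gripper": -0.9},
])

```text
time: 12.05
tcp_pos: [0.5638, 0.0466, 0.2393]
ee_rot: [[0.999, -0.052, -0.001], [-0.052, -0.999, 0.0], [-0.001, -0.0, -1.0]]
ft_force: [-3.2, 0.5, 0.4]
width: 0.0109
```

```bash
python3 -c "
from h import *
avg()"
```

```text
avg f [-3.8058 -0.3863  0.0533] sd [0.4443 0.5064 0.2109]
t 12.25 r 165.71 th 1.3992 f [-3.91 -0.2   0.01] tang -3.83 rad 0.68 w 0.0107 p [0.5638 0.0466 0.2393] v 0.001
```

drive_tool([
  {"x": 0.3,"y": 0,"z": 0,"ax": 0,"ay": 0,"az": 0,"gripper": -0.9},
  {"x": 0.5,"y": 0,"z": 0,"ax": 0,"ay": 0,"az": 0,"gripper": -0.9},
  {"x": 0.5,"y": 0,"z": 0,"ax": 0,"ay": 0,"az": 0,"gripper": -0.9},
  {"x": 0.5,"y": 0,"z": 0,"ax": 0,"ay": 0,"az": 0,"gripper": -0.9},
  {"x": 0.5,"y": 0,"z": 0,"ax": 0,"ay": 0,"az": 0,"gripper": -0.9},
  {"x": 0.5,"y": 0,"z": 0,"ax": 0,"ay": 0,"az": 0,"gripper": -0.9},
  {"x": 0.5,"y": 0,"z": 0,"ax": 0,"ay": 0,"az": 0,"gripper": -0.9},
  {"x": 0.5,"y": 0,"z": 0,"ax": 0,"ay": 0,"az": 0,"gripper": -0.9},
])

```text
time: 13.25
tcp_pos: [0.5643, 0.0466, 0.2393]
ee_rot: [[0.999, -0.052, -0.0], [-0.052, -0.999, 0.0], [-0.0, -0.0, -1.0]]
ft_force: [-5.5, -0.3, 0.9]
width: 0.011
```

```bash
python3 -c "
from h import *
avg()"
```

```text
avg f [-5.1821 -0.466   0.5566] sd [0.3122 0.3344 0.3721]
t 13.45 r 165.69 th 1.4022 f [-4.76 -0.18  0.89] tang -4.53 rad 1.68 w 0.0111 p [0.5643 0.0466 0.2393] v 0.001
```

drive_tool([
  {"x": -1,"y": 0,"z": 0.2,"ax": 0,"ay": 0,"az": 0,"gripper": -0.9},
  {"x": -2,"y": 0,"z": 0.4,"ax": 0,"ay": 0,"az": 0,"gripper": -0.9},
  {"x": -3,"y": 0,"z": 0.5,"ax": 0,"ay": 0,"az": 0,"gripper": -0.9},
  {"x": -4,"y": 0,"z": 0.7,"ax": 0,"ay": 0,"az": 0,"gripper": -0.9},
  {"x": -5,"y": 0,"z": 0.9,"ax": 0,"ay": 0,"az": 0,"gripper": -0.9},
  {"x": -6,"y": 0,"z": 1.1,"ax": 0,"ay": 0,"az": 0,"gripper": -0.9},
  {"x": -6,"y": 0,"z": 1.1,"ax": 0,"ay": 0,"az": 0,"gripper": -0.9},
  {"x": -6,"y": 0,"z": 1.1,"ax": 0,"ay": 0,"az": 0,"gripper": -0.9},
])

```text
time: 14.45
tcp_pos: [0.5588, 0.0469, 0.2384]
ee_rot: [[0.999, -0.052, 0.001], [-0.052, -0.999, -0.0], [0.001, -0.0, -1.0]]
ft_force: [1.5, -0.6, -2.4]
width: 0.0108
```

```bash
python3 -c "
from h import *
avg()"
```

```text
avg f [ 0.7428  0.0729 -1.8663] sd [0.3902 0.4274 0.71  ]
t 14.65 r 165.77 th 1.3678 f [ 0.28  0.36 -1.35] tang -0.02 rad -1.37 w 0.0109 p [0.5587 0.0469 0.2384] v 0.002
```

drive_tool([
  {"x": -0.5,"y": 0,"z": 0.1,"ax": 0,"ay": 0,"az": 0,"gripper": -0.9},
  {"x": -1,"y": 0,"z": 0.2,"ax": 0,"ay": 0,"az": 0,"gripper": -0.9},
  {"x": -1,"y": 0,"z": 0.2,"ax": 0,"ay": 0,"az": 0,"gripper": -0.9},
  {"x": -1,"y": 0,"z": 0.2,"ax": 0,"ay": 0,"az": 0,"gripper": -0.9},
  {"x": -1,"y": 0,"z": 0.2,"ax": 0,"ay": 0,"az": 0,"gripper": -0.9},
  {"x": -1,"y": 0,"z": 0.2,"ax": 0,"ay": 0,"az": 0,"gripper": -0.9},
  {"x": -1,"y": 0,"z": 0.2,"ax": 0,"ay": 0,"az": 0,"gripper": -0.9},
  {"x": -1,"y": 0,"z": 0.2,"ax": 0,"ay": 0,"az": 0,"gripper": -0.9},
])

```text
time: 15.65
tcp_pos: [0.5576, 0.0469, 0.2381]
ee_rot: [[0.999, -0.052, 0.0], [-0.052, -0.999, -0.0], [0.0, 0.0, -1.0]]
ft_force: [4.3, 0.2, -1.8]
width: 0.0106
```

```bash
python3 -c "
from h import *
avg()"
```

```text
avg f [ 4.0586 -0.1948 -2.0184] sd [0.5645 0.5083 0.2228]
t 15.85 r 165.77 th 1.3607 f [ 3.17 -1.15 -1.91] tang 2.76 rad -2.54 w 0.011 p [0.5576 0.0469 0.2381] v 0.002
```

drive_tool([
  {"x": 1,"y": 0,"z": -0.2,"ax": 0,"ay": 0,"az": 0,"gripper": -0.9},
  {"x": 1,"y": 0,"z": -0.2,"ax": 0,"ay": 0,"az": 0,"gripper": -0.5},
  {"x": 1,"y": 0,"z": -0.2,"ax": 0,"ay": 0,"az": 0,"gripper": -0.5},
  {"x": 1,"y": 0,"z": -4,"ax": 0,"ay": 0,"az": 0,"gripper": -0.5},
  {"x": 1,"y": 0,"z": -15,"ax": 0,"ay": 0,"az": 0,"gripper": -0.5},
  {"x": 1,"y": 0,"z": -35,"ax": 0,"ay": 0,"az": 0,"gripper": -0.5},
  {"x": 1,"y": 0,"z": -60,"ax": 0,"ay": 0,"az": 0,"gripper": -0.5},
  {"x": 1,"y": 0,"z": -75,"ax": 0,"ay": 0,"az": 0,"gripper": 0},
])

```text
time: 16.85
tcp_pos: [0.559, 0.0469, 0.3153]
ee_rot: [[0.999, -0.052, 0.003], [-0.052, -0.999, -0.0], [0.003, 0.0, -1.0]]
ft_force: [0.8, -0.7, 0.5]
width: 0.0383
```

Run:
```python
from h import *
avg(1)
S=arm.camera_model('scene');T=arm.camera_model('top')
s=lambda u,v:(S,170+(u+.5)/4-.5,140+(v+.5)/4-.5)
for n,u,v,z in [('turq',583,410,.024),('blue',746,355,.024),('slim',578,480,.029),('ball',548,340,.01),('ball2',506,386,.01),('jar',425,385,.03),('vial',645,372,.024)]: print(n,atz(*s(u,v),z))
```

```text
avg f [ 0.6594 -0.2002  1.1304] sd [0.1108 0.4668 0.6487]
t 16.9 r 243.13 th 1.4366 f [0.55 0.27 1.78] tang 0.77 rad 1.69 w 0.0427 p [0.5596 0.0468 0.3169] v 0.053
turq [ 0.5025 -0.3238  0.024 ]
blue [ 0.6319 -0.3995  0.024 ]
slim [ 0.4383 -0.357   0.029 ]
ball [ 0.5599 -0.258   0.01  ]
ball2 [ 0.4971 -0.2572  0.01  ]
jar [ 0.4441 -0.2138  0.03  ]
vial [ 0.5663 -0.3432  0.024 ]
```

drive_tool([
  {"x": 3,"y": 40,"z": 0,"ax": 0,"ay": 0,"az": -0.15,"gripper": 0.2},
  {"x": 7,"y": 90,"z": 0,"ax": 0,"ay": 0,"az": -0.33,"gripper": 0.2},
  {"x": 11,"y": 140,"z": 5,"ax": 0,"ay": 0,"az": -0.51,"gripper": 0.2},
  {"x": 15,"y": 190,"z": 20,"ax": 0,"ay": 0,"az": -0.69,"gripper": 0.2},
  {"x": 19,"y": 240,"z": 40,"ax": 0,"ay": 0,"az": -0.87,"gripper": 0.2},
  {"x": 22,"y": 290,"z": 60,"ax": 0,"ay": 0,"az": -1.05,"gripper": 0.2},
  {"x": 25,"y": 340,"z": 80,"ax": 0,"ay": 0,"az": -1.23,"gripper": 0.2},
  {"x": 28,"y": 389,"z": 90,"ax": 0,"ay": 0,"az": -1.41,"gripper": 0.2},
])

```text
time: 17.9
tcp_pos: [0.5655, -0.3442, 0.2211]
ee_rot: [[0.206, 0.979, -0.002], [0.979, -0.206, 0.002], [0.001, -0.002, -1.0]]
ft_force: [0.7, -0.6, 0.0]
width: 0.0512
```

drive_tool([
  {"x": 0,"y": 0,"z": 10,"ax": 0,"ay": 0,"az": -0.16,"gripper": 0.2},
  {"x": 0,"y": 0,"z": 20,"ax": 0,"ay": 0,"az": -0.16,"gripper": 0.2},
  {"x": 0,"y": 0,"z": 30,"ax": 0,"ay": 0,"az": -0.16,"gripper": 0.2},
  {"x": 0,"y": 0,"z": 40,"ax": 0,"ay": 0,"az": -0.16,"gripper": 0.2},
  {"x": 0,"y": 0,"z": 50,"ax": 0,"ay": 0,"az": -0.16,"gripper": 0.2},
  {"x": 0,"y": 0,"z": 50,"ax": 0,"ay": 0,"az": -0.16,"gripper": 0.2},
  {"x": 0,"y": 0,"z": 50,"ax": 0,"ay": 0,"az": -0.16,"gripper": 0.2},
  {"x": 0,"y": 0,"z": 50,"ax": 0,"ay": 0,"az": -0.16,"gripper": 0.2},
])

```text
time: 18.9
tcp_pos: [0.5665, -0.3432, 0.1737]
ee_rot: [[0.053, 0.999, 0.001], [0.999, -0.053, -0.001], [-0.001, 0.001, -1.0]]
ft_force: [0.5, 0.5, -0.3]
width: 0.0511
```

Run:
```python
from h import *
s=arm.read_state(); print(s['time'],s['tcp_pos'],s['ee_rot'],s['ft_force'],s['width'],s['joint_vel'])
m,im=snap('wrist','w4.png')
np.save('w4.npy',m['extrinsics'])
m,sc=snap('scene','scene4.png')
a=cv2.resize(im,(512,384)); b=cv2.resize(sc[120:222,170:298],(512,408),interpolation=cv2.INTER_CUBIC)
c=np.zeros((600,800,3),np.uint8)
w=cv2.resize(im[150:350,120:392],(544,400),interpolation=cv2.INTER_CUBIC)
c[:400,:544]=w; c[400:600,:]=0
b=cv2.resize(sc[110:210,170:298],(256,200)); c[400:600,:256]=b
b=cv2.resize(sc[130:210,190:270],(250,250),interpolation=cv2.INTER_CUBIC);c[0:250,546:796]=b
cv2.imwrite('pics/c4.png',c)
```

```text
18.9 [ 0.5665 -0.3432  0.1737] [[ 0.0528  0.9986  0.0008]
 [ 0.9986 -0.0528 -0.0007]
 [-0.0007  0.0009 -1.    ]] [ 0.4781  0.4618 -0.3118] 0.05114178396281472 [-0.0008  0.0001 -0.     -0.0002  0.0001 -0.0013]
```

View pics/c4.png

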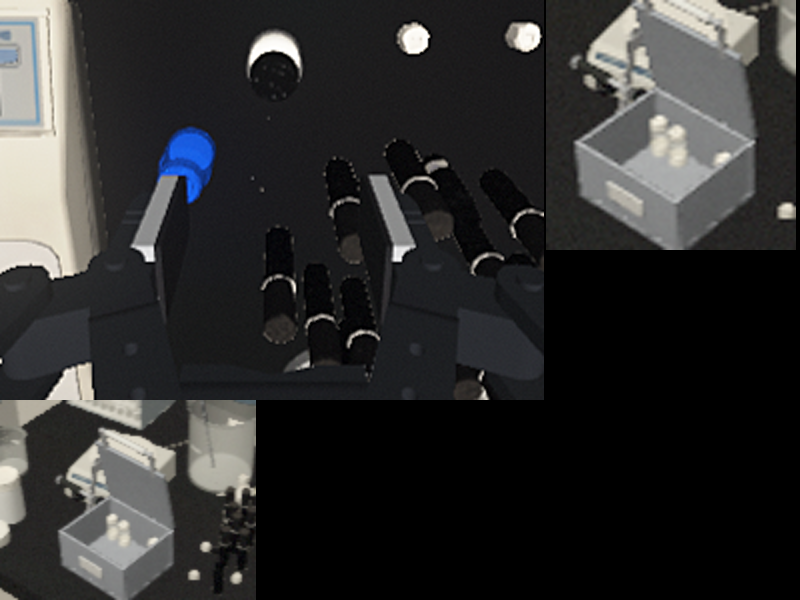

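Run:
```python
from h import *
m=arm.camera_model('wrist'); m['extrinsics']=np.load('w4.npy')
w=lambda u,v:(m,120+(u+.5)/2-.5,150+(v+.5)/2-.5)
print(atz(*w(275,77),.048), 'capL/R',atz(*w(249,77),.048),atz(*w(301,77),.048))
print('cap far/near',atz(*w(275,101),.048),atz(*w(275,54),.048))
print('bottom near',atz(*w(275,30),.0),'blue',atz(*w(187,170),.03))
s=arm.read_state(); print(s['tcp_pos'])
```

```text
[ 0.5667 -0.342   0.048 ] capL/R [ 0.566  -0.3558  0.048 ] [ 0.5675 -0.3283  0.048 ]
cap far/near [ 0.5802 -0.3427  0.048 ] [ 0.5542 -0.3414  0.048 ]
bottom near [ 0.5521 -0.3412  0.    ] blue [ 0.628 -0.398  0.03 ]
[ 0.5664 -0.3432  0.1736]
```

drive_tool([
  {"x": 1,"y": 0.5,"z": 40,"ax": 0,"ay": 0,"az": 0,"gripper": 0.2},
  {"x": 1,"y": 0.5,"z": 80,"ax": 0,"ay": 0,"az": 0,"gripper": 0.2},
  {"x": 1,"y": 0.5,"z": 115,"ax": 0,"ay": 0,"az": 0,"gripper": 0.2},
  {"x": 1,"y": 0.5,"z": 140,"ax": 0,"ay": 0,"az": 0,"gripper": 0.2},
  {"x": 1,"y": 0.5,"z": 156,"ax": 0,"ay": 0,"az": 0,"gripper": 0.2},
  {"x": 1,"y": 0.5,"z": 163,"ax": 0,"ay": 0,"az": 0,"gripper": 0.2},
  {"x": 1,"y": 0.5,"z": 163,"ax": 0,"ay": 0,"az": 0,"gripper": 0.2},
  {"x": 1,"y": 0.5,"z": 163,"ax": 0,"ay": 0,"az": 0,"gripper": -0.5},
], newtons=25)

```text
time: 20.0
tcp_pos: [0.5675, -0.3427, 0.0113]
ee_rot: [[0.053, 0.999, 0.002], [0.999, -0.053, -0.001], [-0.001, 0.002, -1.0]]
ft_force: [-0.1, 0.3, -0.3]
width: 0.0345
```

drive_tool([
  {"x": 0,"y": 0,"z": 0,"ax": 0,"ay": 0,"az": 0,"gripper": -0.5},
  {"x": 0,"y": 0,"z": 0,"ax": 0,"ay": 0,"az": 0,"gripper": -0.5},
  {"x": 0,"y": 0,"z": 0,"ax": 0,"ay": 0,"az": 0,"gripper": -0.5},
  {"x": 0,"y": 0,"z": -5,"ax": 0,"ay": 0,"az": 0,"gripper": -0.5},
  {"x": 0,"y": 0,"z": -20,"ax": 0,"ay": 0,"az": 0,"gripper": -0.5},
  {"x": 0,"y": 0,"z": -50,"ax": 0,"ay": 0,"az": 0,"gripper": -0.5},
  {"x": 0,"y": 0,"z": -90,"ax": 0,"ay": 0,"az": 0,"gripper": -0.5},
  {"x": 0,"y": 0,"z": -120,"ax": 0,"ay": 0,"az": 0,"gripper": -0.5},
])

```text
time: 21.0
tcp_pos: [0.5672, -0.3423, 0.1328]
ee_rot: [[0.053, 0.999, 0.002], [0.999, -0.053, -0.001], [-0.001, 0.002, -1.0]]
ft_force: [0.9, -0.1, -0.2]
width: 0.0297
```

Run:
```python
from h import *
avg(2); s=arm.read_state(); print(s['ee_rot'])
h=np.array([.4263,.0537,0])+.166*np.array([.9986,-.053,0]); print('hinge',h)
for dx in (-.092,-.095): print(h+dx*np.array([.9986,-.053,0]))
```

```text
avg f [ 0.7865 -0.6671  0.7806] sd [0.593  0.5001 1.2816]
t 21.1 r 59.55 th 1.5211 f [ 0.02 -0.57 -0.01] tang 0.05 rad -0.02 w 0.03 p [ 0.5689 -0.3437  0.1355] v 0.06
[[ 0.0526  0.9986  0.0065]
 [ 0.9986 -0.0526 -0.0056]
 [-0.0052  0.0068 -1.    ]]
hinge [0.5921 0.0449 0.    ]
[0.5002 0.0498 0.    ]
[0.4972 0.0499 0.    ]
```

drive_tool([
  {"x": 20,"y": -5,"z": -15,"ax": 0,"ay": 0,"az": 0,"gripper": -0.5},
  {"x": 65,"y": -20,"z": -24,"ax": 0,"ay": 0,"az": 0,"gripper": -0.5},
  {"x": 120,"y": -40,"z": -24,"ax": 0,"ay": 0,"az": 0,"gripper": -0.5},
  {"x": 180,"y": -60,"z": -24,"ax": 0,"ay": 0,"az": 0,"gripper": -0.5},
  {"x": 240,"y": -75,"z": -24,"ax": 0,"ay": 0,"az": 0,"gripper": -0.5},
  {"x": 300,"y": -85,"z": -24,"ax": 0,"ay": 0,"az": 0,"gripper": -0.5},
  {"x": 350,"y": -89,"z": -24,"ax": 0,"ay": 0,"az": 0,"gripper": -0.5},
  {"x": 388,"y": -89,"z": -24,"ax": 0,"ay": 0,"az": 0,"gripper": -0.5},
])

```text
time: 22.1
tcp_pos: [0.4962, 0.0532, 0.1538]
ee_rot: [[0.051, 0.999, -0.002], [0.999, -0.051, 0.001], [0.001, -0.002, -1.0]]
ft_force: [1.0, -0.2, -0.6]
width: 0.0297
```

Run:
```python
from h import *
s=arm.read_state(); print(s['time'],s['tcp_pos'],s['joint_vel'])
arm.read_camera('top');arm.read_camera('top');arm.read_camera('top')
s=arm.read_state(); print(s['time'],s['tcp_pos'],s['ee_rot'],s['ft_force'],s['width'])
m,im=snap('wrist','w5.png')
np.save('w5.npy',m['extrinsics'])
cv2.imwrite('pics/w5.png',cv2.resize(im,(800,600),interpolation=cv2.INTER_CUBIC))
```

```text
22.1 [0.4962 0.0532 0.1538] [ 0.6089  0.0719 -0.0993 -0.0062  0.0153  0.6083]
22.25 [0.4968 0.0525 0.1537] [[ 0.0487  0.9988 -0.0018]
 [ 0.9988 -0.0487  0.0004]
 [ 0.0003 -0.0018 -1.    ]] [-0.5571  0.1581 -1.7454] 0.029507535948169412
```

View pics/w5.png

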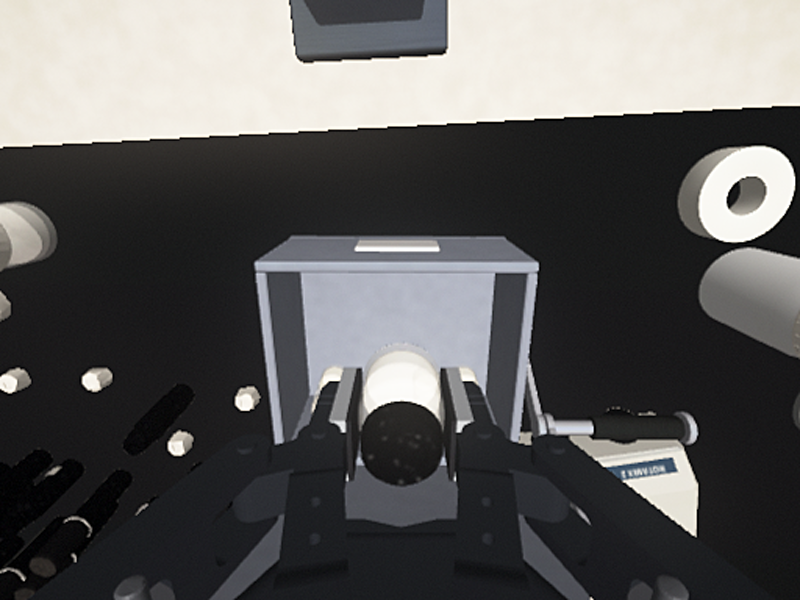

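Run:
```python
from h import *
m=arm.camera_model('wrist'); m['extrinsics']=np.load('w5.npy')
w=lambda u,v:(m,(u+.5)/1.5625-.5,(v+.5)/1.5625-.5)
X=np.array([.9986,-.053,0]);Y=np.array([.053,.9986,0]);H=np.array([.5921,.0449,0])
B=lambda p:((p-H)@X,(p-H)@Y,p[2])
print('wallFL out z85',np.round(B(atz(*w(538,262),.085)),4),np.round(B(atz(*w(255,264),.085)),4))
print('inner front',np.round(B(atz(*w(269,272),.085)),4),np.round(B(atz(*w(526,272),.085)),4))
for z in (.01,.062): print('whiteobjs',z,np.round(B(atz(*w(330,370),z)),4),np.round(B(atz(*w(468,372),z)),4))
for z in (.085,.09,.095,.1,.105,.11): print('grip',z,np.round(B(atz(*w(595,427),z)),4),np.round(B(atz(*w(680,427.5),z)),4))
for y in (-.05,0,.05):
  for z in (.01,.062): print(y,z,proj(m,H-.03*X+y*Y+np.array([0,0,z]))*1.5625)
S=arm.camera_model('scene')
# scene4 inset: [130:210,190:270] scaled 250/80
for u,v in [(657,120),(677,132),(722,158)]:
  print('slim cap',np.round(B(atz(S,190+(u-546)/3.125,130+v/3.125,.062)),4))
s=arm.read_state();print(np.round(B(s['tcp_pos']),4))
```

```text
wallFL out z85 [-0.1315  0.0738  0.085 ] [-0.1299 -0.0728  0.085 ]
inner front [-0.1256 -0.066   0.085 ] [-0.1261  0.0681  0.085 ]
whiteobjs 0.01 [-0.029  -0.0512  0.01  ] [-0.0277  0.0549  0.01  ]
whiteobjs 0.062 [-0.0565 -0.0414  0.062 ] [-0.0554  0.0454  0.062 ]
grip 0.085 [-0.0314  0.1188  0.085 ] [-0.0312  0.1695  0.085 ]
grip 0.09 [-0.0349  0.116   0.09  ] [-0.0348  0.1655  0.09  ]
grip 0.095 [-0.0384  0.1132  0.095 ] [-0.0383  0.1615  0.095 ]
grip 0.1 [-0.042   0.1105  0.1   ] [-0.0418  0.1575  0.1   ]
grip 0.105 [-0.0455  0.1077  0.105 ] [-0.0454  0.1535  0.105 ]
grip 0.11 [-0.049   0.1049  0.11  ] [-0.0489  0.1496  0.11  ]
-0.05 0.01 [331.2371 368.61  ]
-0.05 0.062 [318.5439 406.2812]
0 0.01 [396.3565 368.8388]
0 0.062 [395.6303 406.5418]
0.05 0.01 [461.4463 369.0674]
0.05 0.062 [472.6753 406.8023]
slim cap [-0.024   0.0507  0.062 ]
slim cap [-0.0247  0.019   0.062 ]
slim cap [-0.0248 -0.049   0.062 ]
[-0.0951  0.0013  0.1538]
```

drive_tool([
  {"x": 0,"y": 0,"z": 20,"ax": 0,"ay": 0,"az": 0,"gripper": -0.5},
  {"x": 0,"y": 0,"z": 50,"ax": 0,"ay": 0,"az": 0,"gripper": -0.5},
  {"x": 0,"y": 0,"z": 80,"ax": 0,"ay": 0,"az": 0,"gripper": -0.5},
  {"x": 0,"y": 0,"z": 105,"ax": 0,"ay": 0,"az": 0,"gripper": -0.5},
  {"x": 0,"y": 0,"z": 120,"ax": 0,"ay": 0,"az": 0,"gripper": -0.5},
  {"x": 0,"y": 0,"z": 127,"ax": 0,"ay": 0,"az": 0,"gripper": -0.5},
  {"x": 0,"y": 0,"z": 129,"ax": 0,"ay": 0,"az": 0,"gripper": -0.5},
  {"x": 0,"y": 0,"z": 130,"ax": 0,"ay": 0,"az": 0,"gripper": -0.5},
])

```text
time: 23.3
tcp_pos: [0.499, 0.0499, 0.0247]
ee_rot: [[0.053, 0.999, 0.001], [0.999, -0.053, -0.0], [-0.0, 0.001, -1.0]]
ft_force: [-0.4, 0.2, -0.4]
width: 0.0302
```

Run:
```python
from h import *
avg(3)
```

```text
avg f [-0.1859  0.1904  0.2038] sd [0.1711 0.1458 0.3759]
t 23.45 r 106.53 th -0.5025 f [-0.09  0.05  0.17] tang 0.2 rad -0.0 w 0.0299 p [0.4989 0.0501 0.0247] v 0.002
```

drive_tool([
  {"x": 0,"y": 0,"z": 1,"ax": 0,"ay": 0,"az": 0,"gripper": -0.5},
  {"x": 0,"y": 0,"z": 2,"ax": 0,"ay": 0,"az": 0,"gripper": -0.5},
  {"x": 0,"y": 0,"z": 2.7,"ax": 0,"ay": 0,"az": 0,"gripper": -0.5},
  {"x": 0,"y": 0,"z": 3.2,"ax": 0,"ay": 0,"az": 0,"gripper": -0.5},
  {"x": 0,"y": 0,"z": 3.2,"ax": 0,"ay": 0,"az": 0,"gripper": -0.5},
  {"x": 0,"y": 0,"z": 3.2,"ax": 0,"ay": 0,"az": 0,"gripper": -0.5},
  {"x": 0,"y": 0,"z": 3.2,"ax": 0,"ay": 0,"az": 0,"gripper": -0.5},
  {"x": 0,"y": 0,"z": 3.2,"ax": 0,"ay": 0,"az": 0,"gripper": -0.5},
])

```text
time: 24.45
tcp_pos: [0.4984, 0.0501, 0.0215]
ee_rot: [[0.053, 0.999, 0.0], [0.999, -0.053, -0.0], [-0.0, 0.0, -1.0]]
ft_force: [-2.5, 0.2, 5.9]
width: 0.0299
```

Run:
```python
from h import *
avg(3)
```

```text
avg f [-2.1757  0.2555  6.2275] sd [0.3177 0.3159 0.4333]
t 24.6 r 108.51 th -0.5265 f [-1.9   0.73  6.98] tang 7.0 rad -1.84 w 0.0294 p [0.4984 0.0501 0.0215] v 0.002
```

drive_tool([
  {"x": 0,"y": 0,"z": -0.8,"ax": 0,"ay": 0,"az": 0,"gripper": -0.5},
  {"x": 0,"y": 0,"z": -0.8,"ax": 0,"ay": 0,"az": 0,"gripper": 0.15},
  {"x": 0,"y": 0,"z": -0.8,"ax": 0,"ay": 0,"az": 0,"gripper": 0.15},
  {"x": 0,"y": 0,"z": -4,"ax": 0,"ay": 0,"az": 0,"gripper": 0.15},
  {"x": 0,"y": 0,"z": -25,"ax": 0,"ay": 0,"az": 0,"gripper": 0.15},
  {"x": 0,"y": 0,"z": -60,"ax": 0,"ay": 0,"az": 0,"gripper": 0.15},
  {"x": 0,"y": 0,"z": -110,"ax": 0,"ay": 0,"az": 0,"gripper": 0.15},
  {"x": 0,"y": 0,"z": -150,"ax": 0,"ay": 0,"az": 0,"gripper": 0.15},
])

```text
time: 25.6
tcp_pos: [0.4986, 0.0501, 0.173]
ee_rot: [[0.053, 0.999, 0.001], [0.999, -0.053, -0.0], [-0.0, 0.001, -1.0]]
ft_force: [0.0, -0.3, 0.9]
width: 0.049
```

Run:
```python
from h import *
arm.read_camera('top');arm.read_camera('top')
s=arm.read_state(); print(s['time'],s['tcp_pos'],s['ee_rot'],s['ft_force'],s['width'],s['qpos'])
m,im=snap('wrist','w6.png')
np.save('w6.npy',m['extrinsics'])
cv2.imwrite('pics/w6.png',cv2.resize(im[130:355,150:450],(800,600),interpolation=cv2.INTER_CUBIC))
```

```text
25.7 [0.5014 0.0498 0.1758] [[ 0.0526  0.9986  0.0095]
 [ 0.9986 -0.0526 -0.0011]
 [-0.0006  0.0095 -1.    ]] [ 1.2599  0.4774 -0.3185] 0.049104900761096255 [-0.1227  0.2166  1.7334  0.      1.182  -1.6409]
```

View pics/w6.png

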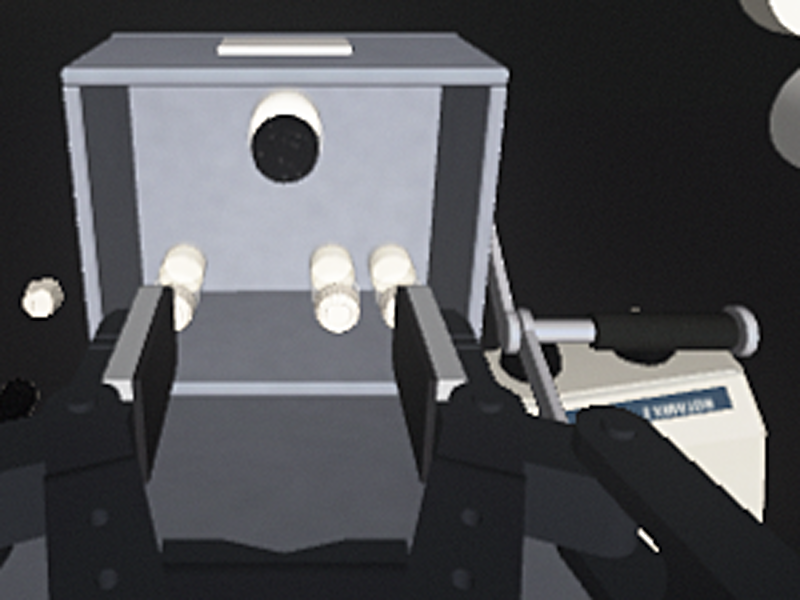

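Run:
```python
from h import *
m=arm.camera_model('wrist')
M={i:dict(m,extrinsics=np.load(f'w{i}.npy')) for i in (2,5,6)}
w=lambda i,u,v:(M[i],(u+.5)/1.5625-.5,(v+.5)/1.5625-.5)
w6=lambda u,v:(M[6],150+(u+.5)/2.6667-.5,130+(v+.5)/2.6667-.5)
S=arm.camera_model('scene'); s=lambda u,v:(S,170+(u+.5)/4-.5,140+(v+.5)/4-.5)
X=np.array([.9986,-.053,0]);Y=np.array([.053,.9986,0]);H=np.array([.5921,.0449,0])
B=lambda p:np.round(((p-H)@X,(p-H)@Y,p[2]),4)
for a,b in [((672,233),(262,72)),((670,57),(146,30)),((640,245),(262,85))]:
    x,r=tri([w(2,*a),s(*b)]); print('stirrer',B(x),r)
for z in (.02,.035,.05): print('knob front',z,B(atz(*w(2,612,105),z)),B(atz(*w(2,614,172),z)), 'front edge',B(atz(*w(2,637,246),z)))
for z in (.09,.095,.1,.105): print('grip w6',z,B(atz(*w6(597,331),z)),B(atz(*w6(737,331),z)))
x,r=tri([w6(597,331),w(5,595,427)]);print(B(x),r)
x,r=tri([w6(737,331),w(5,680,427.5)]);print(B(x),r)
x=arm.read_state(); print(B(x['tcp_pos']))
```

```text
stirrer [0.0463 0.0693 0.0573] [array([1.66, 0.42]), array([-0.34,  0.37])]
stirrer [0.019  0.1942 0.0601] [array([1.82, 0.45]), array([-0.4,  0.3])]
stirrer [0.0284 0.0578 0.0549] [array([5.3 , 1.65]), array([-1.25,  1.21])]
knob front 0.02 [-0.0008  0.1691  0.02  ] [0.0086 0.1168 0.02  ] front edge [0.0389 0.0522 0.02  ]
knob front 0.035 [-0.0077  0.1675  0.035 ] [0.0012 0.1172 0.035 ] front edge [0.0303 0.0552 0.035 ]
knob front 0.05 [-0.0147  0.1658  0.05  ] [-0.0061  0.1177  0.05  ] front edge [0.0217 0.0583 0.05  ]
grip w6 0.09 [-0.0349  0.1155  0.09  ] [-0.035  0.167  0.09 ]
grip w6 0.095 [-0.0381  0.1129  0.095 ] [-0.0381  0.1633  0.095 ]
grip w6 0.1 [-0.0412  0.1104  0.1   ] [-0.0412  0.1596  0.1   ]
grip w6 0.105 [-0.0443  0.1078  0.105 ] [-0.0444  0.1559  0.105 ]
[-0.0368  0.1142  0.0928] [array([ 0.24, -0.08]), array([-0.26,  0.09])]
[-0.0322  0.1694  0.0859] [array([-0.67,  0.24]), array([ 0.73, -0.25])]
[-0.0922  0.0001  0.1734]
```

drive_tool([
  {"x": 0,"y": -15,"z": -15,"ax": 0,"ay": 0,"az": 0.1,"gripper": 0},
  {"x": 20,"y": -25,"z": -30,"ax": 0,"ay": 0,"az": 0.28,"gripper": -0.2},
  {"x": 50,"y": -25,"z": -40,"ax": 0,"ay": 0,"az": 0.46,"gripper": -0.48},
  {"x": 85,"y": -25,"z": -40,"ax": 0,"ay": 0,"az": 0.64,"gripper": -0.48},
  {"x": 115,"y": -25,"z": -40,"ax": 0,"ay": 0,"az": 0.82,"gripper": -0.48},
  {"x": 135,"y": -20,"z": -40,"ax": 0,"ay": 0,"az": 1.0,"gripper": -0.48},
  {"x": 142,"y": -10,"z": -40,"ax": 0,"ay": 0,"az": 1.18,"gripper": -0.48},
  {"x": 142,"y": 0,"z": -40,"ax": 0,"ay": 0,"az": 1.36,"gripper": -0.48},
])

```text
time: 26.75
tcp_pos: [0.5051, 0.1925, 0.209]
ee_rot: [[0.988, 0.153, -0.003], [0.153, -0.988, -0.0], [-0.003, -0.0, -1.0]]
ft_force: [0.1, -0.4, -0.2]
width: 0.0221
```

```bash
cat >> h.py <<'E'
X=np.array([.9986,-.053,0]);Y=np.array([.053,.9986,0]);H=np.array([.5921,.0449,0])
B=lambda p:np.round(((p-H)@X,(p-H)@Y,p[2]),4)
def st(n=0):
    F=[arm.read_state()['ft_force']]
    for i in range(n): arm.read_camera('top'); F.append(arm.read_state()['ft_force'])
    s=arm.read_state(); f=np.mean(F,0); b=B(s['tcp_pos'])
    print('t',round(s['time'],2),'box',b,'yaw',np.arctan2(s['ee_rot'][1,0],s['ee_rot'][0,0]).round(4),'fbox',np.round([f@X,f@Y,f[2]],2),'w',round(s['width'],4),'v',np.abs(s['joint_vel']).max().round(3))
E
python3 -c "
from h import *
st(1)"
```

```text
t 26.8 box [-0.0933  0.1424  0.2091] yaw 0.1456 fbox [ 1.06 -0.73 -0.01] w 0.0223 v 0.289
```

drive_tool([
  {"x": 10,"y": 2,"z": 5,"ax": 0,"ay": 0,"az": 0.12,"gripper": -0.48},
  {"x": 25,"y": 5,"z": 20,"ax": 0,"ay": 0,"az": 0.211,"gripper": -0.48},
  {"x": 40,"y": 8.5,"z": 40,"ax": 0,"ay": 0,"az": 0.211,"gripper": -0.48},
  {"x": 48,"y": 10,"z": 55,"ax": 0,"ay": 0,"az": 0.211,"gripper": -0.48},
  {"x": 51.8,"y": 11.1,"z": 65,"ax": 0,"ay": 0,"az": 0.211,"gripper": -0.48},
  {"x": 51.8,"y": 11.1,"z": 70,"ax": 0,"ay": 0,"az": 0.211,"gripper": -0.48},
  {"x": 51.8,"y": 11.1,"z": 70,"ax": 0,"ay": 0,"az": 0.211,"gripper": -0.48},
  {"x": 51.8,"y": 11.1,"z": 70,"ax": 0,"ay": 0,"az": 0.211,"gripper": -0.48},
])

```text
time: 27.8
tcp_pos: [0.5589, 0.1892, 0.1417]
ee_rot: [[0.999, -0.053, 0.001], [-0.053, -0.999, 0.0], [0.001, -0.0, -1.0]]
ft_force: [0.2, 0.7, -0.3]
width: 0.0221
```

Run:
```python
from h import *
st(0)
m,im=snap('wrist','w7.png')
np.save('w7.npy',m['extrinsics'])
cv2.imwrite('pics/w7.png',cv2.resize(im[150:354,120:392],(800,600),interpolation=cv2.INTER_CUBIC))
```

```text
t 27.8 box [-0.0408  0.1424  0.1417] yaw -0.0526 fbox [ 0.2   0.72 -0.3 ] w 0.0221 v 0.005
```

View pics/w7.png

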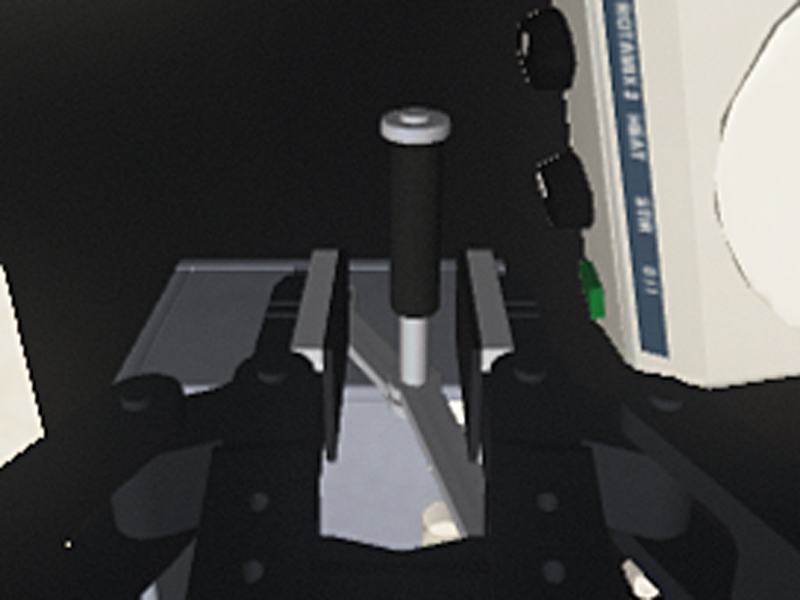

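Run:
```python
from h import *
m=dict(arm.camera_model('wrist'),extrinsics=np.load('w7.npy'))
w=lambda u,v:(m,120+(u+.5)/2.941-.5,150+(v+.5)/2.941-.5)
for z in (.09,.095,.1,.105): print(z,B(atz(*w(416,145),z)),B(atz(*w(414.5,312),z)),'w',B(atz(*w(389,228),z))[0],B(atz(*w(440,228),z))[0])
```

```text
0.09 [-0.038   0.1563  0.09  ] [-0.0381  0.1059  0.09  ] w -0.0452 -0.0313
0.095 [-0.0381  0.1581  0.095 ] [-0.0382  0.109   0.095 ] w -0.0451 -0.0315
0.1 [-0.0382  0.1599  0.1   ] [-0.0383  0.1121  0.1   ] w -0.045 -0.0318
0.105 [-0.0382  0.1617  0.105 ] [-0.0384  0.1152  0.105 ] w -0.0449 -0.0321
```

drive_tool([
  {"x": 2.5,"y": 0,"z": 10,"ax": 0,"ay": 0,"az": 0,"gripper": -0.48},
  {"x": 2.5,"y": 0,"z": 28,"ax": 0,"ay": 0,"az": 0,"gripper": -0.48},
  {"x": 2.5,"y": 0,"z": 45,"ax": 0,"ay": 0,"az": 0,"gripper": -0.48},
  {"x": 2.5,"y": 0,"z": 56,"ax": 0,"ay": 0,"az": 0,"gripper": -0.48},
  {"x": 2.5,"y": 0,"z": 61,"ax": 0,"ay": 0,"az": 0,"gripper": -0.48},
  {"x": 2.5,"y": 0,"z": 61,"ax": 0,"ay": 0,"az": 0,"gripper": -0.48},
  {"x": 2.5,"y": 0,"z": 61,"ax": 0,"ay": 0,"az": 0,"gripper": -0.85},
  {"x": 2.5,"y": 0,"z": 61,"ax": 0,"ay": 0,"az": 0,"gripper": -0.85},
], newtons=25)

```text
time: 28.85
tcp_pos: [0.5618, 0.189, 0.0804]
ee_rot: [[0.999, -0.053, 0.001], [-0.053, -0.999, 0.0], [0.001, -0.0, -1.0]]
ft_force: [1.0, 0.8, -0.5]
width: 0.0128
```

```bash
python3 -c "
from h import *
st(0); st(3)"
```

```text
t 28.85 box [-0.0379  0.1423  0.0804] yaw -0.0531 fbox [ 0.95  0.81 -0.46] w 0.0128 v 0.001
t 29.0 box [-0.0379  0.1423  0.0804] yaw -0.053 fbox [ 0.97  0.46 -0.37] w 0.013 v 0.002
```

drive_tool([
  {"x": -1.5,"y": 0,"z": -0.8,"ax": 0,"ay": 0,"az": 0,"gripper": -0.85},
  {"x": -3.9,"y": 0,"z": -2.1,"ax": 0,"ay": 0,"az": 0,"gripper": -0.85},
  {"x": -6.4,"y": 0,"z": -3.3,"ax": 0,"ay": 0,"az": 0,"gripper": -0.85},
  {"x": -8.9,"y": 0,"z": -4.3,"ax": 0,"ay": 0,"az": 0,"gripper": -0.85},
  {"x": -11.4,"y": 0,"z": -5.3,"ax": 0,"ay": 0,"az": 0,"gripper": -0.85},
  {"x": -14,"y": 0,"z": -6.1,"ax": 0,"ay": 0,"az": 0,"gripper": -0.85},
  {"x": -17.3,"y": 0,"z": -7.1,"ax": 0,"ay": 0,"az": 0,"gripper": -0.85},
  {"x": -20.6,"y": 0,"z": -7.8,"ax": 0,"ay": 0,"az": 0,"gripper": -0.85},
])

```text
time: 30.0
tcp_pos: [0.5408, 0.1901, 0.0882]
ee_rot: [[0.999, -0.053, 0.001], [-0.053, -0.999, 0.0], [0.001, -0.0, -1.0]]
ft_force: [0.7, -0.1, 6.4]
width: 0.0131
```

```bash
python3 -c "
from h import *
st(0); st(3)"
```

```text
t 30.0 box [-0.0589  0.1423  0.0882] yaw -0.053 fbox [ 0.67 -0.04  6.43] w 0.0131 v 0.058
t 30.15 box [-0.0592  0.1423  0.0882] yaw -0.0529 fbox [ 0.55 -0.01  6.8 ] w 0.013 v 0.002
```

drive_tool([
  {"x": -3.4,"y": 0,"z": -1.2,"ax": 0,"ay": 0,"az": 0,"gripper": -0.85},
  {"x": -7.4,"y": 0,"z": -1.9,"ax": 0,"ay": 0,"az": 0,"gripper": -0.85},
  {"x": -11.5,"y": 0,"z": -2.1,"ax": 0,"ay": 0,"az": 0,"gripper": -0.85},
  {"x": -15.6,"y": 0,"z": -2.2,"ax": 0,"ay": 0,"az": 0,"gripper": -0.85},
  {"x": -19.6,"y": 0,"z": -2,"ax": 0,"ay": 0,"az": 0,"gripper": -0.85},
  {"x": -23.7,"y": 0,"z": -1.5,"ax": 0,"ay": 0,"az": 0,"gripper": -0.85},
  {"x": -27.7,"y": 0,"z": -0.8,"ax": 0,"ay": 0,"az": 0,"gripper": -0.85},
  {"x": -31,"y": 0,"z": -0.1,"ax": 0,"ay": 0,"az": 0,"gripper": -0.85},
])

```text
time: 31.15
tcp_pos: [0.5089, 0.1917, 0.0871]
ee_rot: [[0.999, -0.053, -0.002], [-0.053, -0.999, -0.0], [-0.002, 0.0, -1.0]]
ft_force: [-1.0, 1.3, -4.4]
width: 0.0133
```

```bash
python3 -c "
from h import *
st(0); st(3)"
```

```text
t 31.15 box [-0.0909  0.1422  0.0871] yaw -0.053 fbox [-1.02  1.2  -4.4 ] w 0.0133 v 0.063
t 31.3 box [-0.0908  0.1422  0.0872] yaw -0.0529 fbox [-1.9   1.72 -4.03] w 0.0129 v 0.011
```

drive_tool([
  {"x": -4,"y": 0,"z": 1.5,"ax": 0,"ay": 0,"az": 0,"gripper": -0.85},
  {"x": -7.8,"y": 0,"z": 2.9,"ax": 0,"ay": 0,"az": 0,"gripper": -0.85},
  {"x": -11.6,"y": 0,"z": 4.5,"ax": 0,"ay": 0,"az": 0,"gripper": -0.85},
  {"x": -15.2,"y": 0,"z": 6.4,"ax": 0,"ay": 0,"az": 0,"gripper": -0.85},
  {"x": -18.7,"y": 0,"z": 8.4,"ax": 0,"ay": 0,"az": 0,"gripper": -0.85},
  {"x": -22.1,"y": 0,"z": 10.7,"ax": 0,"ay": 0,"az": 0,"gripper": -0.85},
  {"x": -25.4,"y": 0,"z": 13.2,"ax": 0,"ay": 0,"az": 0,"gripper": -0.85},
  {"x": -27.9,"y": 0,"z": 15.4,"ax": 0,"ay": 0,"az": 0,"gripper": -0.85},
], newtons=30)

```text
time: 32.3
tcp_pos: [0.4819, 0.1931, 0.0722]
ee_rot: [[0.999, -0.053, 0.0], [-0.053, -0.999, -0.0], [0.0, 0.0, -1.0]]
ft_force: [1.9, 1.8, -8.4]
width: 0.0128
```

```bash
python3 -c "
from h import *
st(0); st(3)"
```

```text
t 32.3 box [-0.1179  0.1422  0.0722] yaw -0.053 fbox [ 1.76  1.89 -8.43] w 0.0128 v 0.058
t 32.45 box [-0.118   0.1421  0.0722] yaw -0.053 fbox [ 1.52  1.58 -9.37] w 0.0127 v 0.008
```

drive_tool([
  {"x": -2.3,"y": 0,"z": 3,"ax": 0,"ay": 0,"az": 0,"gripper": -0.85},
  {"x": -4.6,"y": 0,"z": 5.4,"ax": 0,"ay": 0,"az": 0,"gripper": -0.85},
  {"x": -6.9,"y": 0,"z": 8,"ax": 0,"ay": 0,"az": 0,"gripper": -0.85},
  {"x": -9,"y": 0,"z": 10.6,"ax": 0,"ay": 0,"az": 0,"gripper": -0.85},
  {"x": -11,"y": 0,"z": 13.4,"ax": 0,"ay": 0,"az": 0,"gripper": -0.85},
  {"x": -12.8,"y": 0,"z": 16.2,"ax": 0,"ay": 0,"az": 0,"gripper": -0.85},
  {"x": -14.2,"y": 0,"z": 18.6,"ax": 0,"ay": 0,"az": 0,"gripper": -0.85},
  {"x": -15.5,"y": 0,"z": 21,"ax": 0,"ay": 0,"az": 0,"gripper": -0.85},
])

```text
time: 33.45
tcp_pos: [0.4664, 0.1939, 0.0512]
ee_rot: [[0.999, -0.053, 0.0], [-0.053, -0.999, -0.0], [0.0, 0.0, -1.0]]
ft_force: [-0.0, 0.4, -7.4]
width: 0.0129
```

```bash
python3 -c "
from h import *
st(0); st(3)"
```

```text
t 33.45 box [-0.1334  0.1422  0.0512] yaw -0.053 fbox [-0.06  0.37 -7.41] w 0.0129 v 0.058
t 33.6 box [-0.1335  0.1421  0.0512] yaw -0.053 fbox [-0.22  0.68 -8.01] w 0.0132 v 0.006
```

drive_tool([
  {"x": -0.4,"y": 0,"z": 1.5,"ax": 0,"ay": 0,"az": 0,"gripper": -0.85},
  {"x": -1,"y": 0,"z": 3,"ax": 0,"ay": 0,"az": 0,"gripper": -0.85},
  {"x": -1.7,"y": 0,"z": 4.5,"ax": 0,"ay": 0,"az": 0,"gripper": -0.85},
  {"x": -2.3,"y": 0,"z": 6,"ax": 0,"ay": 0,"az": 0,"gripper": -0.85},
  {"x": -2.9,"y": 0,"z": 7.3,"ax": 0,"ay": 0,"az": 0,"gripper": -0.85},
  {"x": -3.4,"y": 0,"z": 8.6,"ax": 0,"ay": 0,"az": 0,"gripper": -0.85},
  {"x": -3.8,"y": 0,"z": 9.5,"ax": 0,"ay": 0,"az": 0,"gripper": -0.85},
  {"x": -3.9,"y": 0,"z": 9.8,"ax": 0,"ay": 0,"az": 0,"gripper": -0.85},
])

```text
time: 34.6
tcp_pos: [0.4628, 0.1941, 0.0418]
ee_rot: [[0.999, -0.053, 0.0], [-0.053, -0.999, -0.0], [0.0, 0.0, -1.0]]
ft_force: [-2.0, 0.2, -6.7]
width: 0.0127
```

```bash
python3 -c "
from h import *
st(0); st(3)"
```

```text
t 34.6 box [-0.1371  0.1422  0.0418] yaw -0.0529 fbox [-1.98  0.11 -6.66] w 0.0127 v 0.006
t 34.75 box [-0.1371  0.1422  0.0418] yaw -0.053 fbox [-0.95 -0.49 -6.35] w 0.0129 v 0.002
```

drive_tool([
  {"x": -0.2,"y": 0,"z": 0.6,"ax": 0,"ay": 0,"az": 0,"gripper": -0.85},
  {"x": -0.4,"y": 0,"z": 1.2,"ax": 0,"ay": 0,"az": 0,"gripper": -0.85},
  {"x": -0.6,"y": 0,"z": 1.8,"ax": 0,"ay": 0,"az": 0,"gripper": -0.85},
  {"x": -0.7,"y": 0,"z": 2.4,"ax": 0,"ay": 0,"az": 0,"gripper": -0.85},
  {"x": -0.8,"y": 0,"z": 2.8,"ax": 0,"ay": 0,"az": 0,"gripper": -0.85},
  {"x": -0.8,"y": 0,"z": 2.8,"ax": 0,"ay": 0,"az": 0,"gripper": -0.85},
  {"x": -0.8,"y": 0,"z": 2.8,"ax": 0,"ay": 0,"az": 0,"gripper": -0.85},
  {"x": -0.8,"y": 0,"z": 2.8,"ax": 0,"ay": 0,"az": 0,"gripper": -0.85},
])

```text
time: 35.75
tcp_pos: [0.4629, 0.1943, 0.0405]
ee_rot: [[0.999, -0.053, 0.003], [-0.053, -0.999, 0.0], [0.003, -0.0, -1.0]]
ft_force: [-4.3, -2.5, 11.5]
width: 0.0126
```

```bash
python3 -c "
from h import *
st(3)"
```

```text
t 35.9 box [-0.1369  0.1424  0.0405] yaw -0.0528 fbox [-3.13 -3.03 11.17] w 0.013 v 0.001
```

drive_tool([
  {"x": 0.2,"y": 0,"z": -0.5,"ax": 0,"ay": 0,"az": 0,"gripper": -0.85},
  {"x": 0.2,"y": 0,"z": -0.9,"ax": 0,"ay": 0,"az": 0,"gripper": -0.85},
  {"x": 0.2,"y": 0,"z": -0.9,"ax": 0,"ay": 0,"az": 0,"gripper": -0.85},
  {"x": 0.2,"y": 0,"z": -0.9,"ax": 0,"ay": 0,"az": 0,"gripper": -0.85},
  {"x": 0.2,"y": 0,"z": -0.9,"ax": 0,"ay": 0,"az": 0,"gripper": -0.85},
  {"x": 0.2,"y": 0,"z": -0.9,"ax": 0,"ay": 0,"az": 0,"gripper": -0.85},
  {"x": 0.2,"y": 0,"z": -0.9,"ax": 0,"ay": 0,"az": 0,"gripper": -0.85},
  {"x": 0.2,"y": 0,"z": -0.9,"ax": 0,"ay": 0,"az": 0,"gripper": -0.85},
])

```text
time: 36.9
tcp_pos: [0.4629, 0.1943, 0.0408]
ee_rot: [[0.999, -0.053, 0.002], [-0.053, -0.999, 0.0], [0.002, -0.0, -1.0]]
ft_force: [-1.9, -2.5, 5.6]
width: 0.0126
```

```bash
python3 -c "
from h import *
st(3)"
```

```text
t 37.05 box [-0.137   0.1423  0.0408] yaw -0.0529 fbox [-2.51 -2.58  5.74] w 0.0127 v 0.002
```

drive_tool([
  {"x": 0.2,"y": 0,"z": -0.7,"ax": 0,"ay": 0,"az": 0,"gripper": -0.85},
  {"x": 0.2,"y": 0,"z": -0.7,"ax": 0,"ay": 0,"az": 0,"gripper": -0.44},
  {"x": 0.2,"y": 0,"z": -0.7,"ax": 0,"ay": 0,"az": 0,"gripper": -0.44},
  {"x": 0.2,"y": 0,"z": -0.7,"ax": 0,"ay": 0,"az": 0,"gripper": -0.44},
  {"x": 0.2,"y": 0,"z": -5,"ax": 0,"ay": 0,"az": 0,"gripper": -0.44},
  {"x": 0.2,"y": 0,"z": -20,"ax": 0,"ay": 0,"az": 0,"gripper": -0.44},
  {"x": 0.2,"y": 0,"z": -50,"ax": 0,"ay": 0,"az": 0,"gripper": -0.44},
  {"x": 0.2,"y": 0,"z": -90,"ax": 0,"ay": 0,"az": 0,"gripper": -0.44},
])

```text
time: 38.05
tcp_pos: [0.4616, 0.1941, 0.131]
ee_rot: [[0.999, -0.053, -0.001], [-0.053, -0.999, -0.0], [-0.001, 0.0, -1.0]]
ft_force: [0.0, 0.6, 0.1]
width: 0.0243
```

drive_tool([
  {"x": 0,"y": 0,"z": -40,"ax": 0,"ay": 0,"az": 0,"gripper": -0.44},
  {"x": 0,"y": 0,"z": -80,"ax": 0,"ay": 0,"az": 0,"gripper": -0.44},
  {"x": 0,"y": 0,"z": -120,"ax": 0,"ay": 0,"az": 0,"gripper": -0.44},
  {"x": 0,"y": 0,"z": -130,"ax": 0,"ay": 0,"az": 0,"gripper": -0.44},
  {"x": 0,"y": 0,"z": -130,"ax": 0,"ay": 0,"az": 0,"gripper": -0.44},
  {"x": 0,"y": 0,"z": -130,"ax": 0,"ay": 0,"az": 0,"gripper": -0.44},
  {"x": 0,"y": 0,"z": -130,"ax": 0,"ay": 0,"az": 0,"gripper": -0.44},
  {"x": 0,"y": 0,"z": -130,"ax": 0,"ay": 0,"az": 0,"gripper": -0.44},
])

```text
time: 39.05
tcp_pos: [0.4618, 0.1941, 0.2588]
ee_rot: [[0.999, -0.053, -0.002], [-0.053, -0.999, -0.0], [-0.002, 0.0, -1.0]]
ft_force: [0.2, -0.1, 0.5]
width: 0.0238
```

Run:
```python
from h import *
st(0)
m,im=snap('wrist','w8.png'); sm,sc=snap('scene','scene8.png')
c=np.zeros((600,800,3),np.uint8)
c[:300,:400]=cv2.resize(im,(400,300),interpolation=cv2.INTER_AREA)
c[:300,400:]=cv2.resize(cv2.imread('pics/raw_scene0.png')[140:290,170:370],(400,300),interpolation=cv2.INTER_CUBIC)
c[300:,400:]=cv2.resize(sc[140:290,170:370],(400,300),interpolation=cv2.INTER_CUBIC)
d=cv2.absdiff(sc,cv2.imread('pics/raw_scene0.png'))[100:325,120:420]
c[300:,:400]=np.clip(cv2.resize(d,(400,300)).astype(int)*3,0,255)
cv2.imwrite('pics/c8.png',c)
```

```text
t 39.05 box [-0.1381  0.1421  0.2588] yaw -0.0531 fbox [ 0.19 -0.07  0.54] w 0.0238 v 0.006
```

View pics/c8.png

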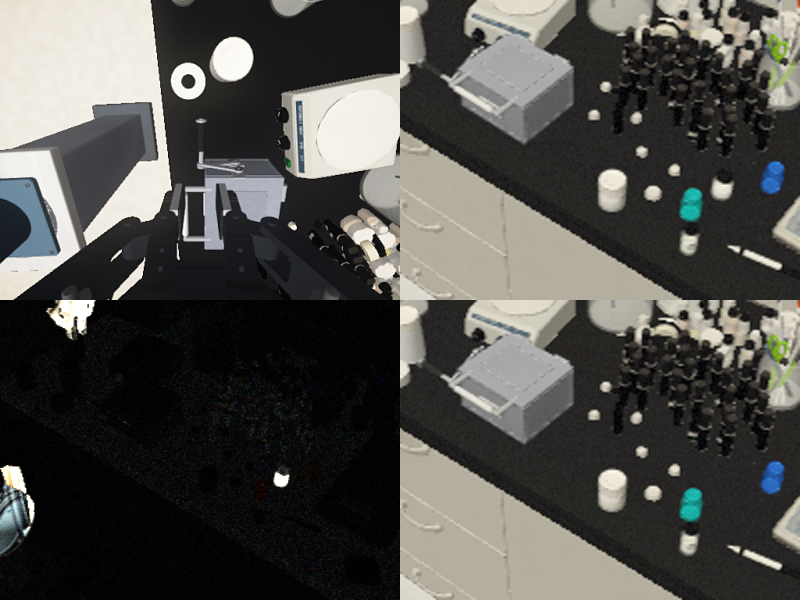

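The before/after difference shows only the vial gone from its old place (and the arm moved). The lid is back exactly where it was, and nothing else has moved.

```bash
python3 -c "
from h import *
st(0); print(arm.sign_off())"
```

```text
t 39.15 box [-0.1379  0.1422  0.2592] yaw -0.053 fbox [0.07 0.24 0.45] w 0.0241 v 0.004
the job is handed in; nothing more can be done
None
```

The job is done and handed in at 39 s: the black-capped vial stands in the box and the lid is fully shut.

- **Raising the lid:** I pulled it by the handle until I felt the stop at about 1.40 rad, with about 5 N peak pull. Pushing back 7 mm met about 4 N of resistance, and a later picture showed it standing by itself, so the stay had locked.
- **Vial:** It went in upright on the free front floor, about 95 mm in front of the hinge. A picture before closing showed it standing there, clear of the three slim vials.
- **Lowering the lid:** I broke the stay by the release grip and led it down in steps, feeling about 7 N of pull on the way. At the bottom the force reversed from about -6 N to +11 N, which told me the lid was shut. I eased off, let go and withdrew.

**Last checks:** The force on the tool is about zero. The before/after pictures differ only by the vial's old place and the arm, so the shut lid and the neighbouring objects in view look unmoved.

**Disagreements:**
- My circle for the release grip was slightly off, giving sideways forces of up to about 8 N that I corrected as I went.
- At the final stop I pressed with about 11 N before easing off.
- I did not see inside the box after closing, so the vial's final state rests on the picture taken before the lid came down.

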